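New coin cell in the workshop scale

TASK

The workshop scale lies face down with its battery bay open and a new coin cell lying on its back plate. Slide the cell flat across the plate, without lifting it off, until it drops fully home in the round pocket. Then take the battery cover from the table, hook its lip under the ledge and press the other end shut until it clicks, leaving the things around the scale where they are.

Things in the scene. Friction and masses are not known exactly. Their poses are not given: they have to be found in the camera images.
- scale: Compact table scale lying face down on its steel pan; it does not move. White housing, grey back plate uppermost, 165 mm (x) by 215 mm (y). Origin: centre of its underside, on the table; z up, -x side towards the robot. Plate top 36 mm above the origin. Rubber feet 20 mm across, 13 mm tall, at x +-68, y +-93 mm. The battery bay is on the +y half; the rest is bare and level up to the pocket.
- pocket (a point): Centre of the mouth of the round battery pocket, level with the plate's top, on the scale at x 0, y 40, z 36 mm; axes parallel to the scale's. The pocket is 28 mm across and 7 mm deep with upright walls; a cell that is home stands only 0.7 mm above the plate.
- ledge (a point): Lower edge, mid-length, of the ledge's face that looks at the pocket: 28.5 mm from the pocket centre towards scale -x, 5.5 mm above the plate. The ledge is a bridge 44 mm long (y), 8 mm wide (x), its top 8.5 mm above the plate; the slot under it is 5.5 mm high and 32 mm wide (y) between two cheeks. Axes parallel to the scale's.
- catch_nose (a point): Tip of the sprung black catch's nose, opposite the ledge: 28 mm from the pocket centre towards scale +x, 5 mm above the plate; 14 mm wide (y), its slanted top rises to 11 mm. Two fixed posts 7 mm high, 32.5 mm from the pocket centre, flank it as an end stop for the cover. Axes parallel to the scale's.
- catch (a joint): How far (m, 0 to 0.005) the catch is pushed back towards scale +x; 0 at rest. It gives way by itself when the cover's free end is pressed down past its slanted nose: it holds that end about 4 to 7 mm up until then, pressing near that end takes roughly 3 to 6 N, and then it springs over the cover's ridge.
- cell_mid (a point): Centre (half-way up) of the new coin cell: a steel disc 24.5 mm across, 7.7 mm thick, 10 to 14 g, lying flat on the bare half of the scale's back plate. It slides easily when pushed by its rim.
- cover_mid (a point): Centre (half-way up) of the grey battery cover, lying right way up on the table: a hollow cap 56 mm (its x) by 44 mm (its y) by 9 mm high, about 16 g, lip at its -x end. It can be gripped across its 44 mm width from above. Shut, it lies flat on the plate over the pocket, axes parallel to the scale's, its centre 0.5 mm from the pocket centre towards scale -x and 4.5 mm above the plate.
- cover_lip (a point): Tip of the cover's lip, at its underside: a tongue 26 mm wide, 2.5 mm thick, level with the underside, standing out 7 mm at the cover's -x end (its tip 35 mm from the cover's centre). The other, free end has a ridge 2 mm long, 1.5 to 4 mm above the underside, that goes under the catch. The free end is held higher, by 10 to 25 degrees, while the lip goes under the ledge.
- old_cell: The spent coin cell, same shape as the new one but lying on the table beside the scale; leave it. Origin at the centre of its underside.
- tin: Closed round button tin of bare aluminium, 69 mm across, 31 mm high; leave it. Origin at the centre of its underside.
- weight: Dark steel pattern weight, 58 mm across with a knob, 35 mm high; leave it. Origin at the centre of its underside.
- screwdriver: Small screwdriver, 150 mm long, beyond the scale; leave it. Origin at the middle of its underside, lying along its x.
- scissors: Scissors with black bows, about 160 mm long, beyond the scale; leave them. Origin near their pivot.
- marker: Capped marker pen, 135 mm long, 13 mm thick, lying beyond the scale; leave it. Origin at the middle of its underside.
- glue: Glue stick standing upright, 28 mm across, 92 mm high, off to the left; leave it. Origin at the centre of its underside.
Things that resemble listed ones, but are neither listed nor needed, are in the scene too. Of the things like the part that bears cover_mid, leave any that is brown or pink; of the rest the larger one is meant.

How it is judged:
By the outcome, as a careful person would: the job done as asked, in the order asked, and still so for the second after the job is handed in, with the robot touching nothing.
It also fails if it takes over 48 s, if anything falls off the work surface, if the arm or the gripper's body presses on something with over 40 N, if the wrist force passes 120 N, or if a joint passes its speed limit or range.

ROBOT

A 6-joint arm with a two-finger parallel gripper is mounted at the origin on the work surface. World frame = base frame: x ahead of the robot, y to its left, z up, the work surface at z = 0. Lengths are in m, angles in rad, forces in N, time in s.
With the tool pointing down it reaches from about 0.35 to 0.85 m from the base axis. Payload 8.1 kg.
Tool frame: the origin (TCP) lies midway between the tips of the shut fingers; the grasp point (between the pads) lies 19 mm behind it (robot.tcp_to_grasp is the distance from the TCP to the grasp point, in m); x points along the fingers, y is the direction in which the jaws open and shut, and the axes are right-handed (so a half turn about x gives the same grasp; the last joint's range is limited). The gripper opens to 93 mm and grips with 3 to 60 N. Pads are 15 mm wide; open, the fingers measure 128 mm over their backs; the gripper's body (75 mm by 188 mm) begins 65 mm behind the grasp point.
Start: joints at [-1.309, 0.13, 1.488, -0, 1.523, -0.085], TCP at [0.204, -0.564, 0.219] pointing down, gripper open.
Joint ranges: [-2.96, 2.96], [-0.89, 2.26], [0.02, 2.5], [-1.34, 4.48], [0, 2.73], [-2.66, 2.66]. Speed limits (rad/s): [2.39, 2.39, 2.79, 3.14, 3.14, 3.14].

INTERFACE

Orientations are given as a rotation vector (axis times angle).
In Python, from plant import robot gives the robot as it stands.
- The arm moves only by the tool play_rows, never from a script. Its argument "plan" is a list of rows, each an object with "slide": the shift along the world's x, y, z as a fraction of full scale, a list of three; "roll": the turn about the world's z as a fraction of full scale; "fingers": the gripper command: -1 is shut, 1 is fully open, values between are in proportion. A call has 1 to 20 rows; each row shifts and turns the commanded pose from where the row before left it; what a row does not reach is not made up. Full scale, the value 1, is 30 mm for a shift and 8 degrees for a turn. A row lasts 1/8 s, in which the tool goes at most 62.5 mm and 10.7 degrees, less where a joint would pass 70% of its speed; a pose out of reach is approached as far as the arm can. A call with a number of a shift or a turn outside -1 to 1 is refused whole. A call with a gripper value outside its range is refused whole. The fingers move at their own pace and stop on an object; "squeeze" is the grip in N (left out, the last holds). Time passes only in rows, so rows that do not move let the fingers close. It gives the time, the measured TCP pose, the force and the opening at its end, in the units of the state.
- robot.read_state(): the state, without advancing time (a new reading comes with each control period).
- robot.read_camera(name): name is "scene" or "top" or "wrist"; returns the picture (420x560x3 uint8, red, green, blue); there is no depth.
- robot.get_calibration(name): a dict with "fx", "fy", "cx", "cy" (pixels), "distortion" ([k1, k2, p1, p2, k3] as OpenCV has them; the pictures are not rectified), "R" (3x3) and "t" (3): a world point X has camera coordinates R X + t; the wrist camera has in their place "T_tool_cam" (4x4, takes a point from camera to tool coordinates, whose origin is the TCP and whose axes are the tool frame's). Camera axes: x right, y down, z forward; pixel columns grow to the right and rows downward; lengths in m; the calibration is good to about 2 mm. A picture is of the moment at which its call begins: read the wrist's pose just before it. get_calibration takes no time and is no camera call.
- robot.close_job(): hands the job in, once; it reports no verdict.
Trained networks look in the newest picture that a camera, given by its name, has taken for a name from the list of things; names that differ only in an ending like _2 or _b are one class to them, and where a whole thing is asked for, a point or a joint stands for the part that bears it (a point fixed in the world has none). Each returns a list of dicts, best first, with "p" (0 to 1); they miss things now and then, are a little off and sometimes report something else, mostly with a low value. They report only what shows in the picture. A call takes as long as a camera call. They do not tell look-alikes from the thing itself.
- robot.boxes_of(camera, target): "extent" ([centre column, centre row, width, height] in pixels, round what is visible of it).
- robot.regions_of(camera, target): "region" (420x560 bool, what is visible of it) and "extent" ([centre column, centre row, width, height] in pixels, round what is visible of it).
- robot.mark_of(camera, target): "point" ([column, row] in pixels: a listed point, or the origin of a listed thing).
The state is a dict: "t": time; "q": joint angles; "dq": joint speeds; "joint_torque": joint torques, N m; "tool_pos": TCP position; "orientation": TCP orientation; "force": force on the tool from outside, world axes, zero at the start; "wrist_torque": the same for the moment, N m; "opening": finger opening in m.
Only numpy, scipy, OpenCV 4.12 (cv2) and the standard library are available. Lean on these libraries where they do the work, as an engineer would, in place of code of your own. Each camera call takes 0.05 s, during which the arm holds its last target.

## Working session

There is one attempt and no reset: what is moved stays moved. The work goes in short steps, Python scripts to look and compute and a tool call to move; the robot and the scene stay as the last step left them, time stands still between calls to the robot, and variables do not carry over. Pictures are saved under pics/ and viewed, and the job is handed in when it is done.

Besides the shell and the picture viewer there is one more tool, called after "Emit:" as name(argument=value, ...), one argument or row to a line, values as JSON. play_rows: Moves the arm, as the interface text tells. Its arguments: {"type":"object","properties":{"plan":{"type":"array","items":{"type":"object","properties":{"slide":{"type":"array","items":{"type":"number","minimum":-1,"maximum":1}},"roll":{"type":"number","minimum":-1,"maximum":1},"fingers":{"type":"number"}}}},"squeeze":{"type":"number"}},"required":["plan"]}

```bash
mkdir -p pics; ls; cat > h.py <<'E'
import numpy as np, cv2
from plant import robot
def snap(cam,name):
    im=robot.read_camera(cam); cv2.imwrite(f'pics/{name}.png',im[:,:,::-1]); return im
def cal(cam,st=None):
    c=robot.get_calibration(cam)
    K=np.array([[c['fx'],0,c['cx']],[0,c['fy'],c['cy']],[0,0,1.]]);D=np.array(c['distortion'],float)
    if 'R' in c: R=np.array(c['R']);t=np.array(c['t'])
    else:
        T=np.array(c['T_tool_cam']); W=np.eye(4); W[:3,:3]=cv2.Rodrigues(np.array(st['orientation'],float))[0]; W[:3,3]=st['tool_pos']
        M=np.linalg.inv(W@T); R=M[:3,:3];t=M[:3,3]
    return K,D,R,t
def p2w(cam,px,z,st=None):
    K,D,R,t=cal(cam,st)
    u=cv2.undistortPoints(np.array(px,float).reshape(-1,1,2),K,D).reshape(-1,2)
    d=np.c_[u,np.ones(len(u))]@R; o=-R.T@t
    return o+d*((z-o[2])/d[:,2])[:,None]
def w2p(cam,X,st=None):
    K,D,R,t=cal(cam,st)
    return cv2.projectPoints(np.array(X,float).reshape(-1,3),cv2.Rodrigues(R)[0],t,K,D)[0].reshape(-1,2)
E
python3 - <<'E'
from h import *
print(robot.read_state(), robot.tcp_to_grasp)
for c in('scene','top','wrist'): snap(c,c+'0'); print(c,robot.get_calibration(c))
E
```

```text
pics
{'t': 0.0, 'q': array([-1.30940315e+00,  1.31150000e-01,  1.48926636e+00, -1.86515155e-05,
        1.52299004e+00, -8.54189358e-02]), 'dq': array([-1.78871926e-03, -8.75028814e-04,  5.17068789e-05,  1.24922171e-03,
       -9.61290764e-04,  1.68646608e-03]), 'joint_torque': array([ 2.46352756e-03, -5.59833956e+01, -4.91762424e+01,  7.72557990e-02,
        3.50545195e-02, -1.43649995e-04]), 'tool_pos': array([ 0.20379872, -0.56373012,  0.21760121]), 'orientation': array([ 2.03349458,  0.35809426, -2.03386196]), 'force': array([-0.4865577 ,  0.0298551 ,  0.10811409]), 'wrist_torque': array([ 0.01100171, -0.04050837, -0.01788617]), 'opening': 0.09329191936661169} 0.0188
scene {'fx': 472.2613780300027, 'fy': 472.2613780300027, 'cx': 271.83636868196214, 'cy': 207.51943636717, 'distortion': array([-0.15484368,  0.        ,  0.        ,  0.        ,  0.        ]), 'R': array([[ 0.64556389,  0.76367156,  0.00728093],
       [ 0.6409571 , -0.53659534, -0.54885284],
       [-0.41523639,  0.35898633, -0.83588728]]), 't': array([-0.40527231, -0.33379338,  1.42304866])}
top {'fx': 501.5377388
[... 226 characters left out ...]
     [-0.98562841,  0.01485582, -0.16827341],
       [ 0.16831243,  0.00140772, -0.98573269]]), 't': array([0.04343684, 0.61165633, 1.09391764])}
wrist {'fx': 305.39608897347495, 'fy': 305.39608897347495, 'cx': 284.77293432586265, 'cy': 209.34428357558465, 'distortion': array([-0.01200305,  0.        ,  0.        ,  0.        ,  0.        ]), 'T_tool_cam': array([[-4.87235033e-04, -2.95486070e-01,  9.55346924e-01,
        -1.66074882e-01],
       [ 9.99999730e-01, -6.69119397e-04,  3.03051628e-04,
        -1.44557605e-03],
       [ 5.49693623e-04,  9.55346814e-01,  2.95486316e-01,
        -8.28186864e-02],
       [ 0.00000000e+00,  0.00000000e+00,  0.00000000e+00,
         1.00000000e+00]])}
```

View pics/scene0.png

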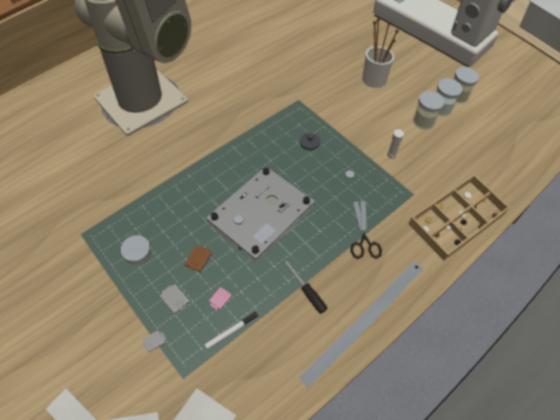

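View pics/top0.png

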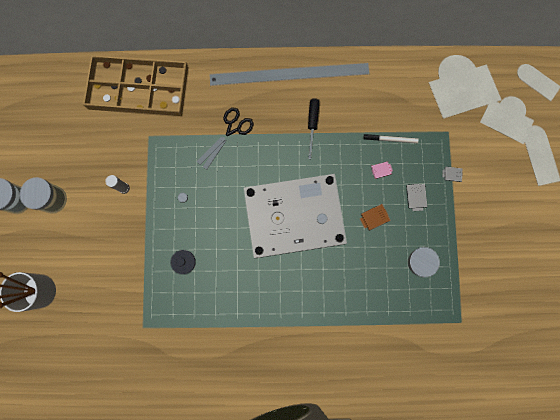

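View pics/wrist0.png

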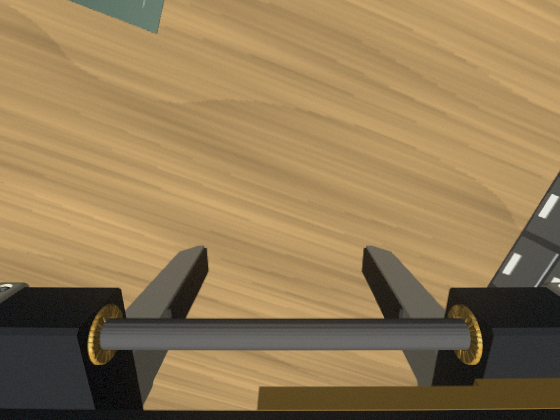

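The scale is at about (296,216) in top. There are four cover-like parts: brown (375,217), pink (382,170), grey (417,196) and a smaller grey one (453,173). The larger grey one at (417,196) fits; I'll confirm it in enlarged crops.

```bash
python3 - <<'E'
from h import *
im=cv2.imread('pics/top0.png')
a=cv2.resize(im[150:250,350:475],None,fx=6,fy=6,interpolation=cv2.INTER_CUBIC);cv2.imwrite('pics/cov0.png',a)
a=cv2.resize(im[165:265,235:360],None,fx=6,fy=6,interpolation=cv2.INTER_CUBIC);cv2.imwrite('pics/sc0.png',a)
robot.read_camera('top')
for n in ['cover_mid','cover_lip','cell_mid','pocket','ledge','catch_nose','scale','old_cell','weight','tin']:
    for r in robot.mark_of('top',n)[:4]: print(n,np.round(r['point'],1),round(r['p'],2))
print(robot.read_state()['t'])
E
```

```text
cover_mid [375.6 218.7] 0.82
cover_mid [417.7 196.5] 0.77
cover_mid [377.4 172.5] 0.71
cover_mid [453.7 171.3] 0.7
cover_lip [418.3 212.7] 0.84
cover_lip [362.  222.9] 0.72
cover_lip [440.7 169.4] 0.63
cover_lip [225.5 133.9] 0.58
cell_mid [321.5 221.9] 0.57
pocket [274.4 216.1] 0.77
ledge [281.8 228.6] 0.58
catch_nose [276.9 204.7] 0.55
scale [296.6 216.6] 0.83
old_cell [183.2 197.9] 0.64
weight [181.4 261.3] 0.87
tin [421.4 263.8] 0.73
0.7
```

View pics/cov0.png

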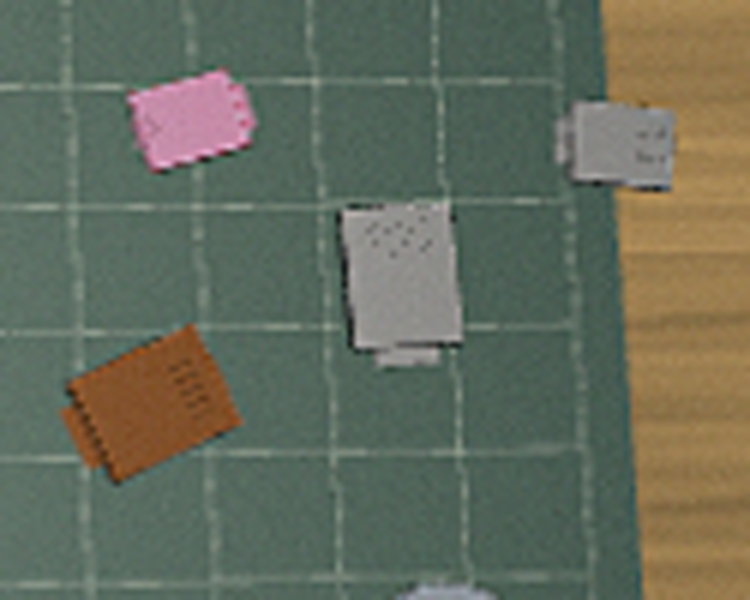

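View pics/sc0.png

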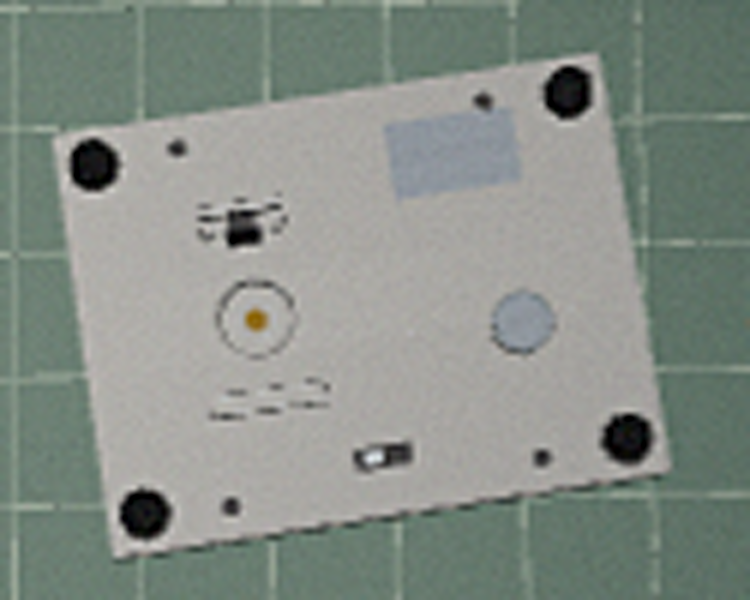

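Confirmed: the cover is the larger grey part at top (417,196), lip facing the robot. The cell is at about (322,219), the pocket at about (277,218). Next: scale pose from the feet.

```bash
cat >> h.py <<'E'
def rigid(A,B):
    A=np.array(A)[:,:2];B=np.array(B)[:,:2];a=A.mean(0);b=B.mean(0)
    H=(A-a).T@(B-b);th=np.arctan2(H[0,1]-H[1,0],H[0,0]+H[1,1])
    R=np.array([[np.cos(th),-np.sin(th)],[np.sin(th),np.cos(th)]]);return R,b-R@a,th,np.linalg.norm((A-a)@R.T-(B-b),axis=1)
def dark_blob(im,px,r,th=60):
    x,y=int(round(px[0])),int(round(px[1]));x0,y0=max(x-r,0),max(y-r,0)
    g=im[y0:y+r+1,x0:x+r+1].max(axis=2);n,l,s,c=cv2.connectedComponentsWithStats((g<th).astype(np.uint8))
    k=1+np.argmax(s[1:,4]);return c[k]+[x0,y0],s[k]
FEET=[[.068,.093],[.068,-.093],[-.068,.093],[-.068,-.093]]
E
python3 - <<'E'
from h import *
im=cv2.imread('pics/top0.png')
px=[dark_blob(im,p,8)[0] for p in [(250.5,192.5),(329.7,180.3),(259.2,250.7),(339.7,238)]]
W=p2w('top',px,.049);print(np.round(px,1),np.round(W,4))
R,t,th,res=rigid(FEET,W);print('scale',t,np.degrees(th),res)
for n,p in dict(pocket=(0,.04),ledge=(-.0285,.04),catch=(.028,.04)).items(): print(n,R@p+t)
c=p2w('top',[(235+522/6,165+321/6)],.0437)[0];print('cell',c,'scale frame',R.T@(c[:2]-t))
# pocket seen
c=p2w('top',[(235+256/6,165+318/6)],.036)[0];print('pocket seen',c)
# cover corners top z=.009 ; order: from crop
cc=[(340,210),(450,203),(462,343),(354,348)]
w=p2w('top',[(350+x/6,150+y/6) for x,y in cc],.009);print('cover',w.mean(0),w, [np.linalg.norm(w[i]-w[i-1]) for i in range(4)])
w=p2w('top',[(350+408/6,150+364/6)],.001);print('lip',w)
for n,p in dict(tin=(424,262),brown=(375,217),old=(183,198),weight=(182,262)).items():print(n,p2w('top',[p],.01))
E
```

```text
[[250.1 192.2]
 [329.1 180. ]
 [258.5 250.2]
 [339.2 237.7]] [[ 0.6215  0.115   0.049 ]
 [ 0.6473 -0.0671  0.049 ]
 [ 0.4885  0.0964  0.049 ]
 [ 0.5141 -0.0861  0.049 ]]
scale [0.56785943 0.01456992] 8.015661599466508 [0.0013079  0.00126798 0.00120878 0.00110089]
pocket [0.56228168 0.05417912]
ledge [0.53406012 0.05020497]
catch [0.59000812 0.05808354]
cell [ 0.55891295 -0.04870236  0.0437    ] scale frame [-0.017682   -0.06140658]
pocket seen [0.56255266 0.05265961 0.036     ]
cover [ 0.61355767 -0.27891934  0.009     ] [[ 0.64044363 -0.25577063  0.009     ]
 [ 0.64264868 -0.3001495   0.009     ]
 [ 0.58622358 -0.30147739  0.009     ]
 [ 0.58491479 -0.25827985  0.009     ]] [np.float64(0.05558550541356214), np.float64(0.044433621799129616), np.float64(0.05644072788836471), np.float64(0.04321736520331946)]
lip [[ 0.57927864 -0.28155614  0.001     ]]
tin [[ 0.45715358 -0.28651912  0.01      ]]
brown [[ 0.56463612 -0.17621071  0.01      ]]
old [[0.61684515 0.27756069 0.01      ]]
weight [[0.46574807 0.27718935 0.01      ]]
```

```bash
python3 - <<'E'
from h import *
s=robot.read_state();R=cv2.Rodrigues(s['orientation'])[0];print(np.round(R,3),'yaw of tool y deg',np.degrees(np.arctan2(R[1,1],R[0,1])))
E
```

```text
[[-0.    0.34 -0.94]
 [-0.   -0.94 -0.34]
 [-1.    0.    0.  ]] yaw of tool y deg -70.12739965946876
```

Emit:
play_rows(
  plan=[
    {"slide":[0.657,0.953,0],"roll":-0.15,"fingers":-0.1},
    {"slide":[0.657,0.953,0],"roll":-0.15,"fingers":-0.1},
    {"slide":[0.657,0.953,0],"roll":-0.15,"fingers":-0.1},
    {"slide":[0.657,0.953,0],"roll":-0.15,"fingers":-0.1},
    {"slide":[0.657,0.953,0],"roll":-0.15,"fingers":-0.1},
    {"slide":[0.657,0.953,0],"roll":-0.15,"fingers":-0.1},
    {"slide":[0.657,0.953,0],"roll":-0.15,"fingers":-0.1},
    {"slide":[0.657,0.953,0],"roll":-0.15,"fingers":-0.1},
    {"slide":[0.657,0.953,0],"roll":-0.15,"fingers":-0.1},
    {"slide":[0.657,0.953,0],"roll":-0.15,"fingers":-0.1},
    {"slide":[0.657,0.953,0],"roll":-0.15,"fingers":-0.1},
    {"slide":[0.657,0.953,0],"roll":-0.15,"fingers":-0.1},
    {"slide":[0.657,0.953,0],"roll":-0.15,"fingers":-0.1},
    {"slide":[0.657,0.953,0],"roll":-0.15,"fingers":-0.1},
    {"slide":[0.657,0.953,0],"roll":-0.15,"fingers":-0.1},
    {"slide":[0.657,0.953,0],"roll":-0.15,"fingers":-0.1},
    {"slide":[0.657,0.953,0],"roll":-0.15,"fingers":-0.1},
    {"slide":[0.657,0.953,0],"roll":-0.15,"fingers":-0.1},
    {"slide":[0,0,0]},
  ],
)

```text
$.plan[18]: bad value
```

```bash
python3 - <<'E'
from h import *
s=robot.read_state();im=snap('wrist','wr1');R=cv2.Rodrigues(s['orientation'])[0]
print(s['t'],s['tool_pos'],np.degrees(np.arctan2(R[1,1],R[0,1])),s['opening'])
np.savez('s1.npz',o=s['orientation'],p=s['tool_pos'])
th=np.radians(8.02);Rs=np.array([[np.cos(th),-np.sin(th)],[np.sin(th),np.cos(th)]]);t=[.56786,.01457]
print(w2p('wrist',[list(Rs@f+t)+[.049] for f in np.array(FEET)],s)); print(w2p('wrist',[[.5623,.0542,.036],[.5589,-.0487,.0437]],s))
E
```

```text
0.7 [ 0.20396057 -0.5642819   0.2186526 ] -70.12739965946876 0.09298023062101582
[[-384.38858234 -621.1404116 ]
 [-175.53487016 -639.22429741]
 [-393.04591797 -422.89491832]
 [-167.69592965 -388.95297053]]
[[-316.86790066 -507.16300164]
 [-205.44990121 -476.00364633]]
```

View pics/wr1.png

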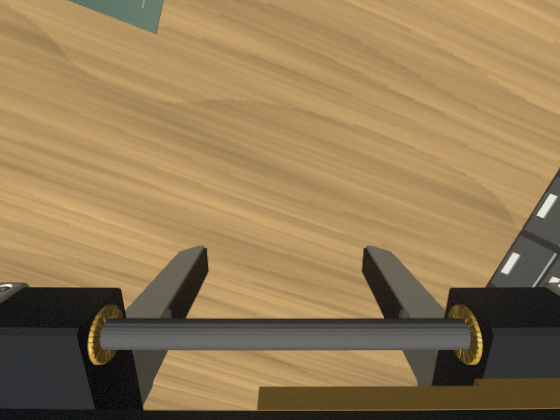

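The call was refused because a row left out some fields, so nothing moved. I'll give every field in each row.

Emit:
play_rows(
  plan=[
    {"slide":[0.657,0.953,0],"roll":-0.15,"fingers":-0.1},
    {"slide":[0.657,0.953,0],"roll":-0.15,"fingers":-0.1},
    {"slide":[0.657,0.953,0],"roll":-0.15,"fingers":-0.1},
    {"slide":[0.657,0.953,0],"roll":-0.15,"fingers":-0.1},
    {"slide":[0.657,0.953,0],"roll":-0.15,"fingers":-0.1},
    {"slide":[0.657,0.953,0],"roll":-0.15,"fingers":-0.1},
    {"slide":[0.657,0.953,0],"roll":-0.15,"fingers":-0.1},
    {"slide":[0.657,0.953,0],"roll":-0.15,"fingers":-0.1},
    {"slide":[0.657,0.953,0],"roll":-0.15,"fingers":-0.1},
    {"slide":[0.657,0.953,0],"roll":-0.15,"fingers":-0.1},
    {"slide":[0.657,0.953,0],"roll":-0.15,"fingers":-0.1},
    {"slide":[0.657,0.953,0],"roll":-0.15,"fingers":-0.1},
    {"slide":[0.657,0.953,0],"roll":-0.15,"fingers":-0.1},
    {"slide":[0.657,0.953,0],"roll":-0.15,"fingers":-0.1},
    {"slide":[0.657,0.953,0],"roll":-0.15,"fingers":-0.1},
    {"slide":[0.657,0.953,0],"roll":-0.15,"fingers":-0.1},
    {"slide":[0.657,0.953,0],"roll":-0.15,"fingers":-0.1},
    {"slide":[0.657,0.953,0],"roll":-0.15,"fingers":-0.1},
    {"slide":[0,0,0],"roll":0,"fingers":-0.1},
  ],
)

```text
t: 3.12
tool_pos: [0.5594, -0.0479, 0.2185]
orientation: [-2.207, 0.03, 2.207]
force: [-1.7, -0.5, -0.8]
opening: 0.0421
```

```bash
python3 - <<'E'
from h import *
s=robot.read_state();im=snap('wrist','wr2');R=cv2.Rodrigues(s['orientation'])[0]
print(s['t'],s['tool_pos'],np.degrees(np.arctan2(R[1,1],R[0,1])),s['opening'])
np.savez('s1.npz',orientation=s['orientation'],tool_pos=s['tool_pos'])
th=np.radians(8.02);Rs=np.array([[np.cos(th),-np.sin(th)],[np.sin(th),np.cos(th)]]);t=[.56786,.01457]
print(w2p('wrist',[list(Rs@f+t)+[.049] for f in np.array(FEET)],s)); print(w2p('wrist',[[.5623,.0542,.036],[.5589,-.0487,.0437]],s))
E
```

```text
3.125 [ 0.55943202 -0.04786089  0.21849004] -91.57467461909386 0.042053487943236184
[[132.22120177 138.71225938]
 [303.01895515 108.05951582]
 [167.31073477 252.50194656]
 [320.4092213  228.37297709]]
[[198.78316547 188.55153986]
 [286.72205428 190.52120615]]
```

View pics/wr2.png

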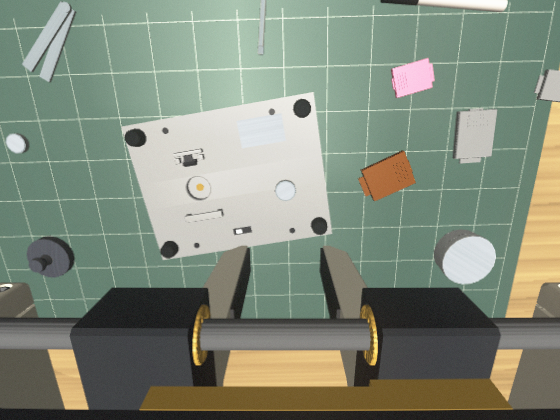

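Wrist view: feet at (136,138), (302,108), (169,249), (319,226); cell at (285,190); pocket at (200,187). I'll refine these.

```bash
python3 - <<'E'
from h import *
s=dict(np.load('s1.npz'));im=cv2.imread('pics/wr2.png')
px=[dark_blob(im,p,13,70)[0] for p in [(136,138),(302,108),(169,249),(319,226)]]
W=p2w('wrist',px,.049,s);print(np.round(px,1),np.round(W,4))
R,t,th,res=rigid(FEET,W);print('scale',t,np.degrees(th),res)
for n,p in dict(pocket=(0,.04),ledge=(-.0285,.04),catch=(.028,.04)).items(): print(n,R@p+t)
for c in('wrist',):
  for n in('cell_mid','cover_mid','cover_lip','pocket','ledge','catch_nose'):
    for r in robot.mark_of(c,n)[:3]: print(n,np.round(r['point'],1),round(r['p'],2),p2w(c,[r['point']],{'cell_mid':.03985,'cover_mid':.0045,'cover_lip':0,'pocket':.036,'ledge':.0415,'catch_nose':.041}[n],s))
for n,b in dict(bay=(120,130,250,260),cov=(440,90,520,180),cell=(260,165,310,215)).items():
    x0,y0,x1,y1=b;cv2.imwrite(f'pics/w2{n}.png',cv2.resize(im[y0:y1,x0:x1],None,fx=4 if n=='bay' else 6,fy=4 if n=='bay' else 6,interpolation=cv2.INTER_CUBIC))
E
```

```text
[[134.9 137.5]
 [301.9 107.8]
 [169.  248.9]
 [319.  225.4]] [[ 0.6234  0.1131  0.049 ]
 [ 0.6484 -0.0669  0.049 ]
 [ 0.4922  0.0944  0.049 ]
 [ 0.5172 -0.0853  0.049 ]]
scale [0.57030592 0.0138349 ] 7.965378546916086 [0.00267164 0.00288136 0.00299289 0.00276231]
pocket [0.56476293 0.05344898]
ledge [0.5365379 0.0494996]
catch [0.59249279 0.05732907]
cell_mid [284.1 189.6] 0.9 [[ 0.55914371 -0.04569078  0.03985   ]]
cover_mid [386.9 174.6] 0.87 [[ 0.56647551 -0.17540629  0.0045    ]]
cover_mid [474.8 133.6] 0.77 [[ 0.61416136 -0.27913104  0.0045    ]]
cover_mid [409.5  76.5] 0.75 [[ 0.68043367 -0.19366252  0.0045    ]]
cover_lip [535.7  83.9] 0.98 [[ 0.66948858 -0.34579227  0.        ]]
cover_lip [364.1 187.8] 0.97 [[ 0.54911053 -0.14862512  0.        ]]
cover_lip [432.3  69.8] 0.84 [[ 6.87485194e-01 -2.21288498e-01 -5.55111512e-17]]
pocket [195.7 188.3] 0.73 [[0.56270007 0.05778219 0.036     ]]
ledge [203.4 207.9] 0.92 [[0.54014743 0.04972707 0.0415    ]]
catch_nose [191.  167.7] 0.41 [[0.58781007 0.05886629 0.041     ]]
```

View pics/w2bay.png

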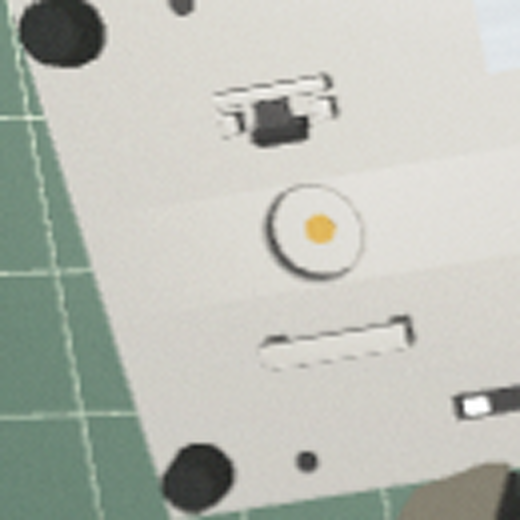

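View pics/w2cell.png

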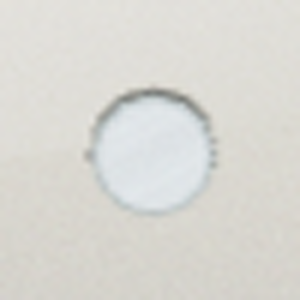

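View pics/w2cov.png

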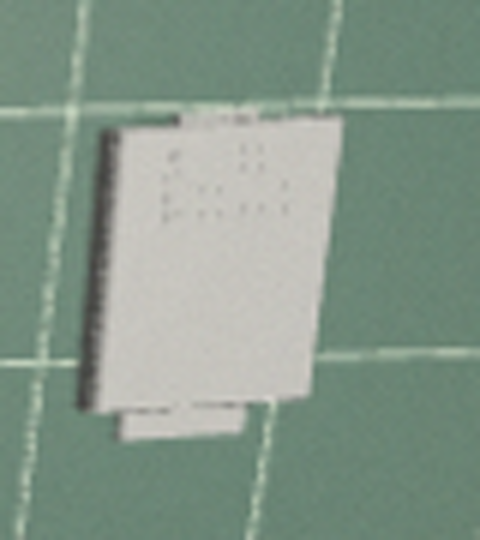

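```bash
python3 - <<'E'
from h import *
s=dict(np.load('s1.npz'))
print(p2w('wrist',[(199,187.8)],.036,s),p2w('wrist',[(285.5,190.7)],.0437,s))
w=p2w('wrist',[(440+x/6,90+y/6) for x,y in [(120,130),(342,117),(310,400),(100,412)]],.009,s);print(w.mean(0),w)
E
```

```text
[[0.5631878  0.05384512 0.036     ]] [[ 0.55872439 -0.0472947   0.0437    ]]
[ 0.61323325 -0.278416    0.009     ] [[ 0.64015979 -0.25502352  0.009     ]
 [ 0.64158108 -0.29855845  0.009     ]
 [ 0.58627257 -0.3015423   0.009     ]
 [ 0.58491958 -0.25853973  0.009     ]]
```

Emit:
play_rows(
  plan=[
    {"slide":[0,0,-1],"roll":0,"fingers":-0.1},
    {"slide":[0,0,-1],"roll":0,"fingers":-0.1},
    {"slide":[0,0,-1],"roll":0,"fingers":-0.1},
    {"slide":[0,0,-1],"roll":0,"fingers":-0.1},
    {"slide":[0,0,-1],"roll":-0.1,"fingers":-0.1},
    {"slide":[-0.02,0,-0.5],"roll":0,"fingers":-0.1},
    {"slide":[0,0,-0.35],"roll":0,"fingers":-0.1},
    {"slide":[0,0,-0.15],"roll":0,"fingers":-0.1},
    {"slide":[0,0,0],"roll":0,"fingers":-0.1},
  ],
  squeeze=3,
)

```text
t: 4.6
tool_pos: [0.5586, -0.0498, 0.0392]
orientation: [-2.2, 0.049, 2.198]
force: [-0.8, -0.0, 0.0]
opening: 0.0418
```

```bash
python3 - <<'E'
from h import *
s=robot.read_state();im=snap('wrist','wr3');print(s['tool_pos'],s['force'],s['opening'])
cv2.imwrite('pics/wr3c.png',cv2.resize(im[130:330,100:400,::-1],None,fx=2.5,fy=2.5,interpolation=cv2.INTER_CUBIC))
E
```

```text
[ 0.55855056 -0.04975803  0.03917857] [-0.77744545 -0.01069803  0.04684943] 0.04177134864766902
```

View pics/wr3c.png

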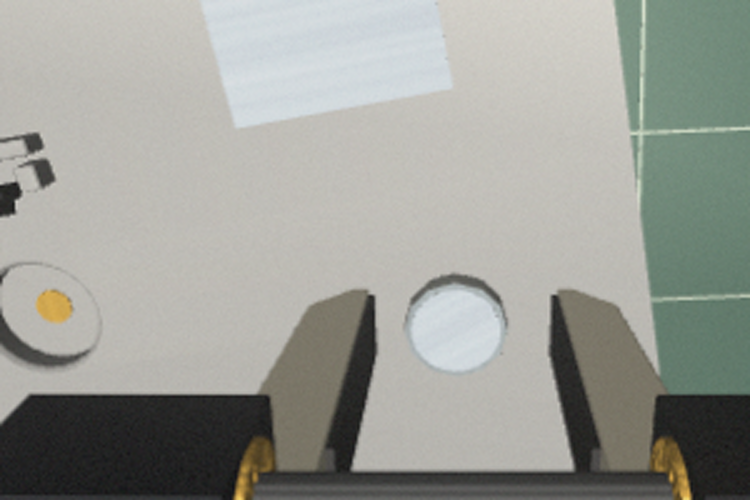

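Emit:
play_rows(
  plan=[
    {"slide":[0,0.05,0],"roll":0,"fingers":-0.455},
    {"slide":[0,0,-0.02],"roll":0,"fingers":-0.455},
    {"slide":[0,0,0],"roll":0,"fingers":-0.455},
    {"slide":[0,0,0],"roll":0,"fingers":-0.455},
    {"slide":[0.02,0.5,0],"roll":0,"fingers":-0.455},
    {"slide":[0.02,0.5,0],"roll":0,"fingers":-0.455},
    {"slide":[0.02,0.5,0],"roll":0,"fingers":-0.455},
    {"slide":[0,0,0],"roll":0,"fingers":-0.455},
  ],
)

```text
t: 5.65
tool_pos: [0.5599, -0.0015, 0.038]
orientation: [-2.2, 0.046, 2.2]
force: [0.1, -0.0, -0.5]
opening: 0.0257
```

```bash
cat > look.py <<'E'
import sys
from h import *
s=robot.read_state();n=sys.argv[1];im=snap('wrist',n);R=cv2.Rodrigues(s['orientation'])[0]
print(s['t'],np.round(s['tool_pos'],4),np.round(s['force'],2),round(s['opening'],4),'yaw',round(np.degrees(np.arctan2(R[1,1],R[0,1])),2),'down',np.round(R[:,0],3))
np.savez(n+'.npz',orientation=s['orientation'],tool_pos=s['tool_pos'])
x0,y0,x1,y1=map(int,sys.argv[2].split(','))
f=min(780/(x1-x0),580/(y1-y0))
cv2.imwrite('pics/'+n+'c.png',cv2.resize(im[y0:y1,x0:x1,::-1],None,fx=f,fy=f,interpolation=cv2.INTER_CUBIC))
E
python3 look.py wr4 130,130,430,330
```

```text
5.65 [ 0.5599 -0.0015  0.038 ] [ 0.13 -0.03 -0.49] 0.0257 yaw -92.41 down [-0.  0. -1.]
```

View pics/wr4c.png

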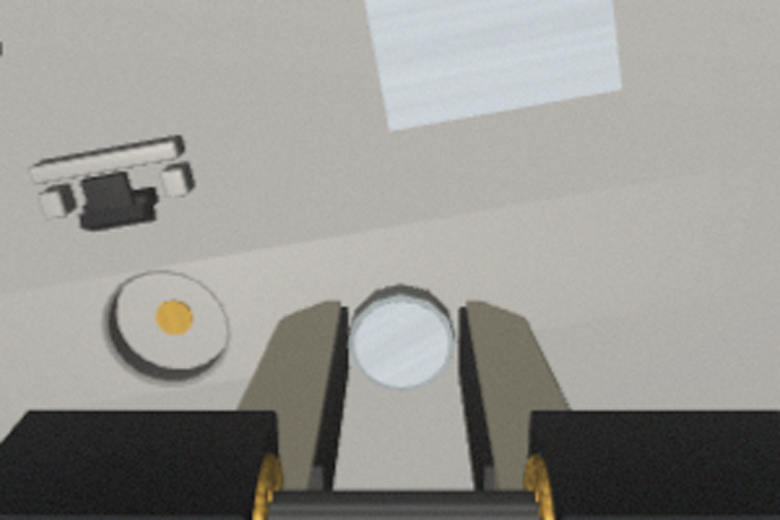

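```bash
python3 - <<'E'
from h import *
s=dict(np.load('wr4.npz'))
print(p2w('wrist',[(130+168/2.6,130+326/2.6)],.036,s),p2w('wrist',[(130+402/2.6,130+342/2.6)],.0437,s))
E
```

```text
[[0.56341646 0.05428675 0.036     ]] [[ 5.60924709e-01 -1.17810879e-04  4.37000000e-02]]
```

Emit:
play_rows(
  plan=[
    {"slide":[0.02,0.4,0],"roll":0,"fingers":-0.455},
    {"slide":[0.02,0.4,0],"roll":0,"fingers":-0.455},
    {"slide":[0.02,0.4,0],"roll":0,"fingers":-0.455},
    {"slide":[0.02,0.2,0],"roll":0,"fingers":-0.455},
    {"slide":[0,0,0],"roll":0,"fingers":-0.455},
  ],
)

```text
t: 6.32
tool_pos: [0.5623, 0.0394, 0.038]
orientation: [-2.199, 0.048, 2.2]
force: [1.0, -0.1, -0.0]
opening: 0.0253
```

```bash
python3 look.py wr5 190,180,370,320
```

```text
6.325 [0.5623 0.0394 0.038 ] [ 1.03 -0.12 -0.02] 0.0253 yaw -92.48 down [-0. -0. -1.]
```

View pics/wr5c.png

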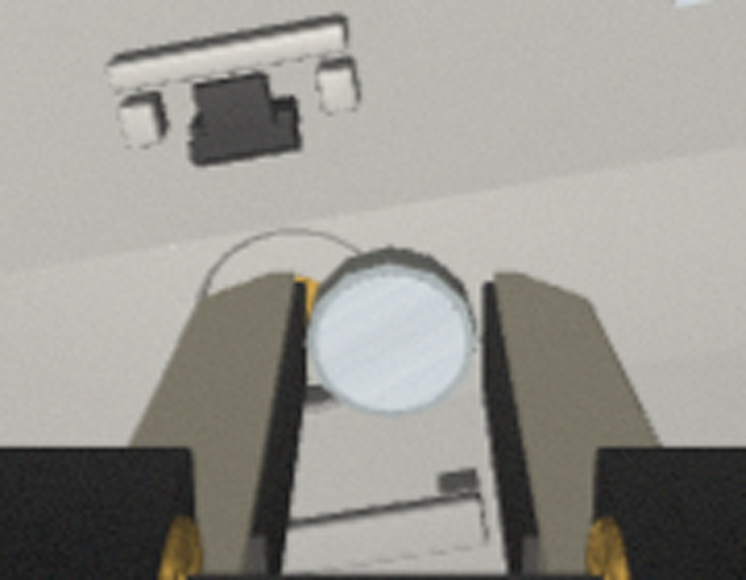

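```bash
python3 - <<'E'
from h import *
s=dict(np.load('wr5.npz'));f=780/180;f=min(f,580/140)
P=lambda x,y:(190+x/f,180+y/f)
print('cell',p2w('wrist',[P(392,340)],.0437,s),p2w('wrist',[P(308,338),P(473,338)],.0437,s))
q=p2w('wrist',[P(207,290),P(225,258),P(255,237),P(290,229),P(325,234),P(355,248)],.036,s);print(q)
A=np.c_[2*q[:,:2],np.ones(len(q))];r=np.linalg.lstsq(A,(q[:,:2]**2).sum(1),rcond=None)[0];print('mouth centre',r[:2],np.sqrt(r[2]+r[0]**2+r[1]**2))
from scipy.optimize import least_squares
print(least_squares(lambda c:np.hypot(*(q[:,:2]-c).T)-.014,[.563,.053]).x)
E
```

```text
cell [[0.56302966 0.04077389 0.0437    ]] [[0.56385471 0.05252171 0.0437    ]
 [0.56283937 0.02941881 0.0437    ]]
[[0.56830227 0.06741205 0.036     ]
 [0.57320409 0.0643828  0.036     ]
 [0.57626358 0.05982058 0.036     ]
 [0.57727321 0.05473154 0.036     ]
 [0.57628705 0.04978296 0.036     ]
 [0.57393926 0.0456109  0.036     ]]
mouth centre [0.56362312 0.05462408] 0.013644582009827558
[0.56320945 0.05452012]
```

Emit:
play_rows(
  plan=[
    {"slide":[0.01,0.25,0],"roll":0,"fingers":-0.455},
    {"slide":[0,0.2,0],"roll":0,"fingers":-0.455},
    {"slide":[0,0,0],"roll":0,"fingers":-0.455},
  ],
)

```text
t: 6.75
tool_pos: [0.5626, 0.0528, 0.038]
orientation: [-2.199, 0.048, 2.199]
force: [0.1, -0.3, 0.5]
opening: 0.0255
```

```bash
python3 look.py wr6 190,180,370,320
```

```text
6.75 [0.5626 0.0528 0.038 ] [ 0.13 -0.25  0.53] 0.0255 yaw -92.5 down [-0.  0. -1.]
```

View pics/wr6c.png

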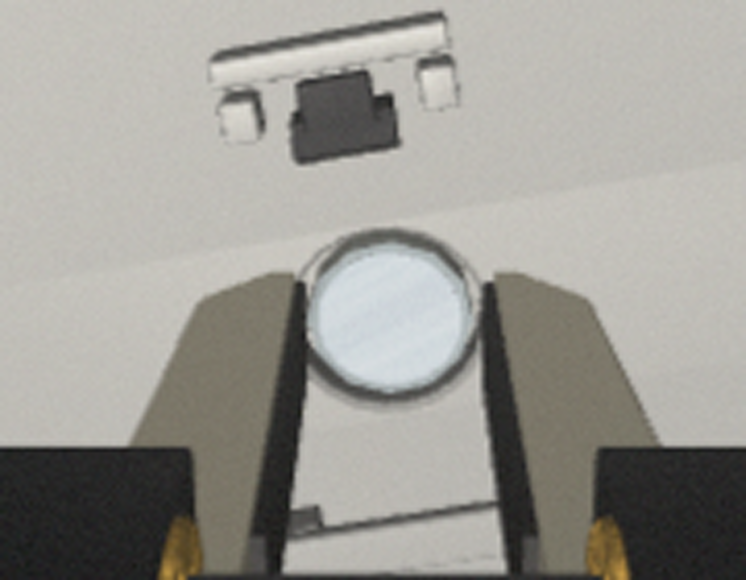

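The cell appears to have dropped in. I'll open the fingers, rise and verify.

Emit:
play_rows(
  plan=[
    {"slide":[0,0,0],"roll":0,"fingers":-0.3},
    {"slide":[0,0,0.5],"roll":0,"fingers":-0.2},
    {"slide":[0,0,1],"roll":0,"fingers":0},
    {"slide":[0,0,1],"roll":0,"fingers":0.3},
    {"slide":[0,0,0],"roll":0,"fingers":0.3},
  ],
)

```text
t: 7.42
tool_pos: [0.5654, 0.0522, 0.1174]
orientation: [-2.207, 0.049, 2.191]
force: [0.4, -0.0, -0.4]
opening: 0.059
```

```bash
python3 look.py wr7 200,150,380,290
```

```text
7.425 [0.5654 0.0522 0.1174] [ 0.37 -0.04 -0.35] 0.059 yaw -92.54 down [ 0.007  0.    -1.   ]
```

View pics/wr7c.png

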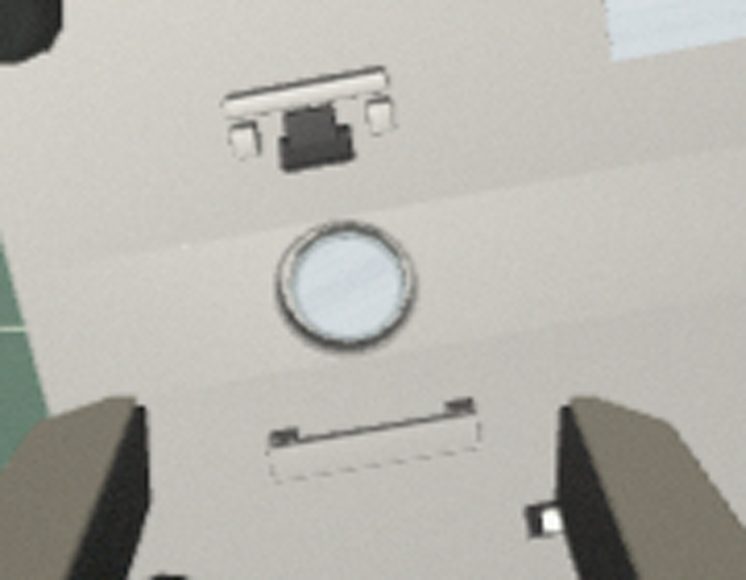

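The cell sits evenly in the pocket, level with the plate. The catch is at (315,135) in the crop and the ledge at (375,440). Moving over the cover.

Emit:
play_rows(
  plan=[
    {"slide":[0.12,-0.9,0],"roll":0.06,"fingers":0.5},
    {"slide":[0.12,-0.9,0],"roll":0.06,"fingers":0.5},
    {"slide":[0.12,-0.9,0],"roll":0.06,"fingers":0.5},
    {"slide":[0.12,-0.9,0],"roll":0.06,"fingers":0.5},
    {"slide":[0.12,-0.9,0],"roll":0.06,"fingers":0.5},
    {"slide":[0.12,-0.9,0],"roll":0.06,"fingers":0.5},
    {"slide":[0.12,-0.9,0],"roll":0.06,"fingers":0.5},
    {"slide":[0.12,-0.9,0],"roll":0.06,"fingers":0.5},
    {"slide":[0.12,-0.9,0],"roll":0.06,"fingers":0.5},
    {"slide":[0.12,-0.9,0],"roll":0.06,"fingers":0.5},
    {"slide":[0.12,-0.9,0],"roll":0,"fingers":0.5},
    {"slide":[0.12,-0.9,0],"roll":0,"fingers":0.5},
    {"slide":[0,-0.2,0],"roll":0,"fingers":0.5},
    {"slide":[0,0,0],"roll":0,"fingers":0.5},
  ],
  squeeze=8,
)

```text
t: 9.22
tool_pos: [0.6052, -0.2772, 0.112]
orientation: [2.201, 0.044, -2.204]
force: [-0.2, 0.8, 0.4]
opening: 0.0698
```

```bash
python3 look.py wr8 140,130,440,350
```

```text
9.225 [ 0.6052 -0.2772  0.112 ] [-0.16  0.78  0.4 ] 0.0698 yaw -87.76 down [-0.001  0.001 -1.   ]
```

View pics/wr8c.png

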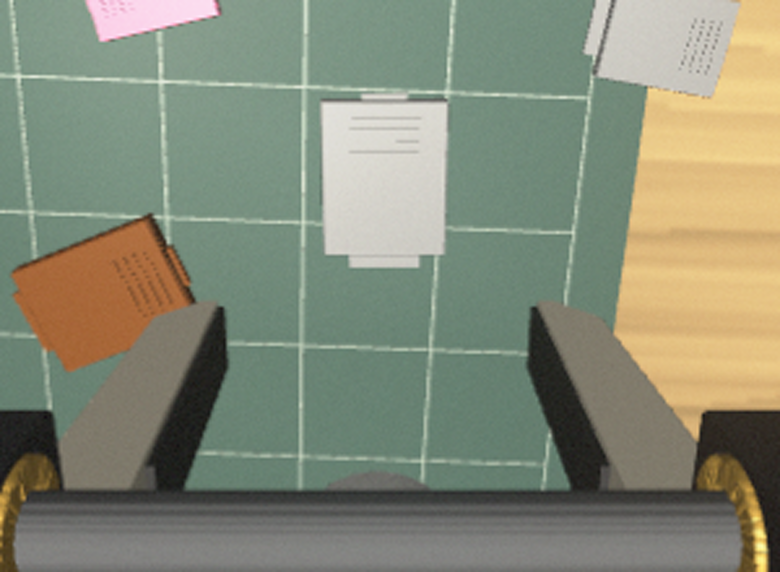

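```bash
python3 - <<'E'
from h import *
s=dict(np.load('wr8.npz'));f=2.6
P=lambda x,y:(140+x/f,130+y/f)
w=p2w('wrist',[P(321,101),P(447,100),P(444,255),P(325,255)],.009,s);print(np.round(w,4),w.mean(0))
a=(w[0]+w[1]-w[2]-w[3])/2;print(np.linalg.norm(a),np.degrees(np.arctan2(a[1],a[0])))
print(p2w('wrist',[P(384,268)],.001,s))
E
```

```text
[[ 0.641  -0.2554  0.009 ]
 [ 0.643  -0.2983  0.009 ]
 [ 0.5867 -0.3009  0.009 ]
 [ 0.5851 -0.2579  0.009 ]] [ 0.61395565 -0.27812766  0.009     ]
0.056183017899509524 2.5569317385183212
[[ 0.57766739 -0.27960681  0.001     ]]
```

Emit:
play_rows(
  plan=[
    {"slide":[0.3,-0.03,-0.8],"roll":0.03,"fingers":0.5},
    {"slide":[0,0,-0.9],"roll":0,"fingers":0.5},
    {"slide":[0,0,-0.9],"roll":0,"fingers":0.5},
    {"slide":[0,0,-0.6],"roll":0,"fingers":0.5},
    {"slide":[0,0,-0.3],"roll":0,"fingers":0.5},
    {"slide":[0,0,0],"roll":0,"fingers":0.5},
  ],
)

```text
t: 10.02
tool_pos: [0.6147, -0.2781, 0.0078]
orientation: [2.199, 0.049, -2.2]
force: [0.2, 0.3, -0.9]
opening: 0.0699
```

```bash
python3 look.py wr9 160,150,400,340
```

```text
10.025 [ 0.6147 -0.2781  0.0078] [ 0.25  0.28 -0.86] 0.0699 yaw -87.47 down [-0.001  0.    -1.   ]
```

View pics/wr9c.png

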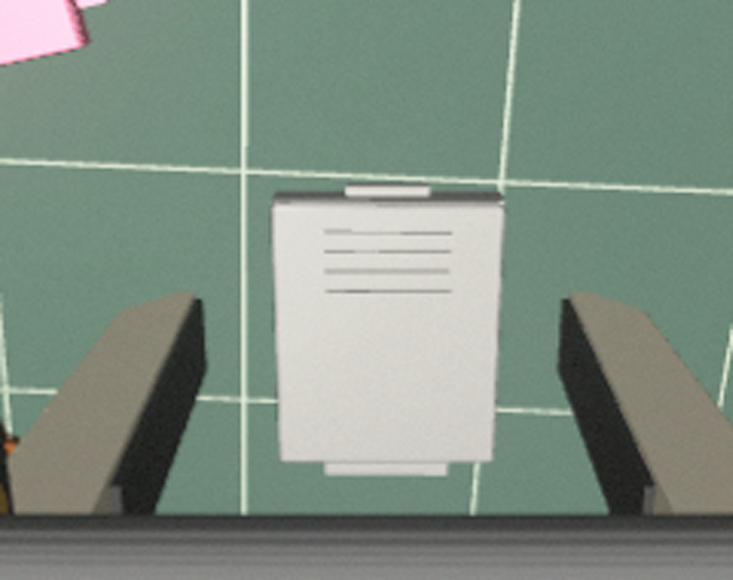

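Emit:
play_rows(
  plan=[
    {"slide":[0,0,-0.18],"roll":0,"fingers":0.3},
    {"slide":[0,0,0],"roll":0,"fingers":-1},
    {"slide":[0,0,0],"roll":0,"fingers":-1},
    {"slide":[0,0,0],"roll":0,"fingers":-1},
    {"slide":[0,0,0],"roll":0,"fingers":-1},
    {"slide":[0,0,0.5],"roll":0,"fingers":-1},
    {"slide":[0,0,1],"roll":0,"fingers":-1},
    {"slide":[0,0,1],"roll":0,"fingers":-1},
    {"slide":[0,0,0],"roll":0,"fingers":-1},
  ],
  squeeze=8,
)

```text
t: 11.2
tool_pos: [0.6174, -0.2799, 0.0825]
orientation: [2.204, 0.044, -2.191]
force: [0.4, -1.2, 0.7]
opening: 0.0438
```

```bash
python3 look.py wr10 160,150,400,340
```

```text
11.2 [ 0.6174 -0.2799  0.0825] [ 0.4  -1.2   0.73] 0.0438 yaw -87.49 down [ 0.006 -0.003 -1.   ]
```

View pics/wr10c.png

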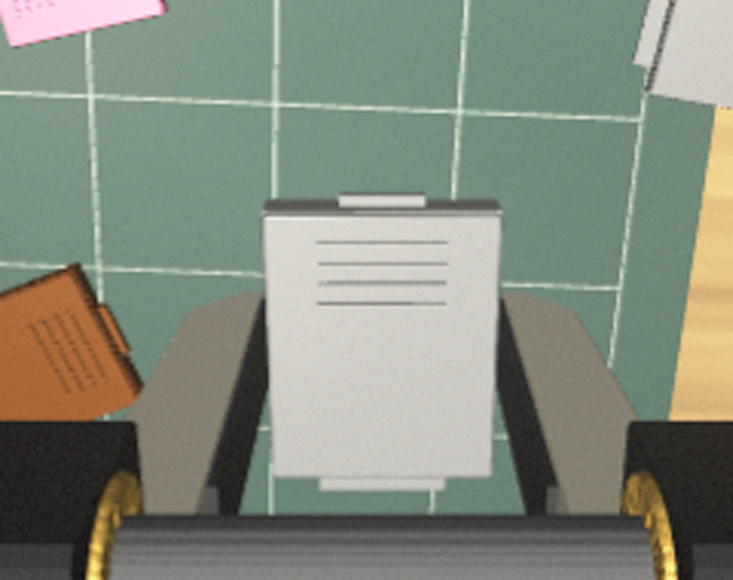

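Held level at 43.8 mm opening. No tilt is available from the interface, so I'll turn the cover in the pads by pressing its free end on the plate's robot-side edge. First I'll check that a bare stretch of that edge is free.

```bash
python3 - <<'E'
from h import *
t=np.array([.5686,.0134]);th=np.radians(8);R=np.array([[np.cos(th),-np.sin(th)],[np.sin(th),np.cos(th)]])
for n,p in dict(switch=(299,240.8),screw=(325.2,241.2),edge=(333,247)).items(): print(n,R.T@(p2w('top',[p],.036)[0][:2]-t))
print(R@[-.1005,-.035]+t)
E
```

```text
switch [-0.05984271 -0.00048454]
screw [-0.06998263 -0.0594441 ]
edge [-0.08577838 -0.07483088]
[ 0.47394912 -0.03524628]
```

Emit:
play_rows(
  plan=[
    {"slide":[-0.53,0.89,0],"roll":0.077,"fingers":-1},
    {"slide":[-0.53,0.89,0],"roll":0.077,"fingers":-1},
    {"slide":[-0.53,0.89,0],"roll":0.077,"fingers":-1},
    {"slide":[-0.53,0.89,0],"roll":0.077,"fingers":-1},
    {"slide":[-0.53,0.89,0],"roll":0.077,"fingers":-1},
    {"slide":[-0.53,0.89,0],"roll":0.077,"fingers":-1},
    {"slide":[-0.53,0.89,0],"roll":0.077,"fingers":-1},
    {"slide":[-0.53,0.89,0],"roll":0.077,"fingers":-1},
    {"slide":[-0.53,0.89,0],"roll":0.077,"fingers":-1},
    {"slide":[0,0,0],"roll":0,"fingers":-1},
  ],
)

```text
t: 12.5
tool_pos: [0.4699, -0.0367, 0.0762]
orientation: [2.145, 0.154, -2.151]
force: [-0.0, -0.3, -0.4]
opening: 0.0438
```

```bash
python3 look.py wr11 120,130,440,350
```

```text
12.5 [ 0.4699 -0.0367  0.0762] [-0.05 -0.33 -0.43] 0.0438 yaw -81.83 down [-0.003  0.001 -1.   ]
```

View pics/wr11c.png

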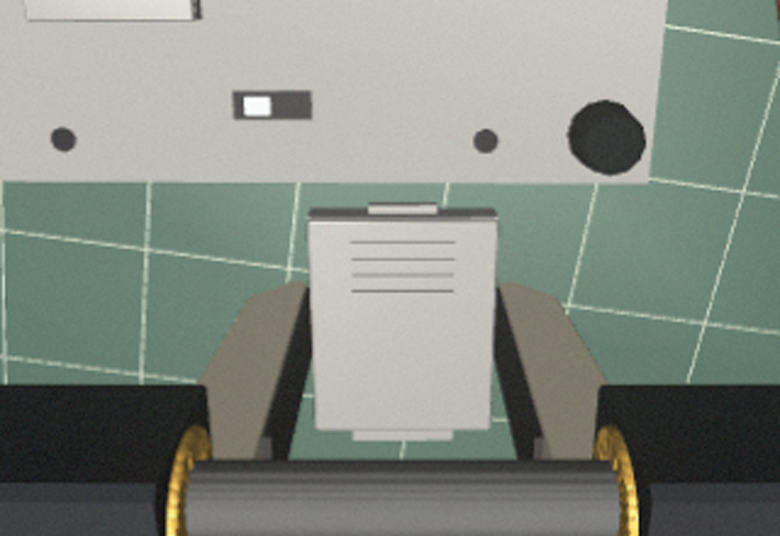

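```bash
python3 - <<'E'
from h import *
s=dict(np.load('wr11.npz'));f=780/320
P=lambda x,y:(120+x/f,130+y/f)
e=p2w('wrist',[P(100,181),P(400,182),P(640,183)],.036,s);print(e)
a=e[0]-e[2];print(np.degrees(np.arctan2(a[1],a[0]))-90)
n=np.array([np.cos(np.radians(8)),np.sin(np.radians(8))]);print('dist tcp->edge',(e[1][:2]-s['tool_pos'][:2])@n)
E
```

```text
[[ 0.47946587  0.0542474   0.036     ]
 [ 0.49146791 -0.03168199  0.036     ]
 [ 0.50101445 -0.10039685  0.036     ]]
7.932683609112431
dist tcp->edge 0.02208955014197438
```

Emit:
play_rows(
  plan=[
    {"slide":[0.13,0.02,-0.5],"roll":0,"fingers":-1},
    {"slide":[0,0,-0.5],"roll":0,"fingers":-1},
    {"slide":[0,0,-0.17],"roll":0,"fingers":-1},
    {"slide":[0,0,-0.07],"roll":0,"fingers":-1},
    {"slide":[0,0,-0.07],"roll":0,"fingers":-1},
    {"slide":[0,0,-0.06],"roll":0,"fingers":-1},
    {"slide":[0,0,0],"roll":0,"fingers":-1},
  ],
)

```text
t: 13.42
tool_pos: [0.476, -0.0378, 0.0369]
orientation: [2.149, 0.151, -2.148]
force: [-0.7, -0.0, 2.1]
opening: 0.0437
```

```bash
python3 look.py wr12 120,130,440,350; python3 - <<'E'
from h import *
s=robot.read_state();im=snap('scene','sc1')
u=w2p('scene',[s['tool_pos']])[0];print(u);x,y=map(int,u);cv2.imwrite('pics/sc1c.png',cv2.resize(im[y-35:y+35,x-45:x+45,::-1],None,fx=8,fy=8,interpolation=cv2.INTER_CUBIC))
E
```

```text
13.425 [ 0.476  -0.0378  0.0369] [-0.68 -0.    2.07] 0.0437 yaw -81.95 down [ 0.001 -0.    -1.   ]
[221.30796424 196.05516548]
```

View pics/wr12c.png

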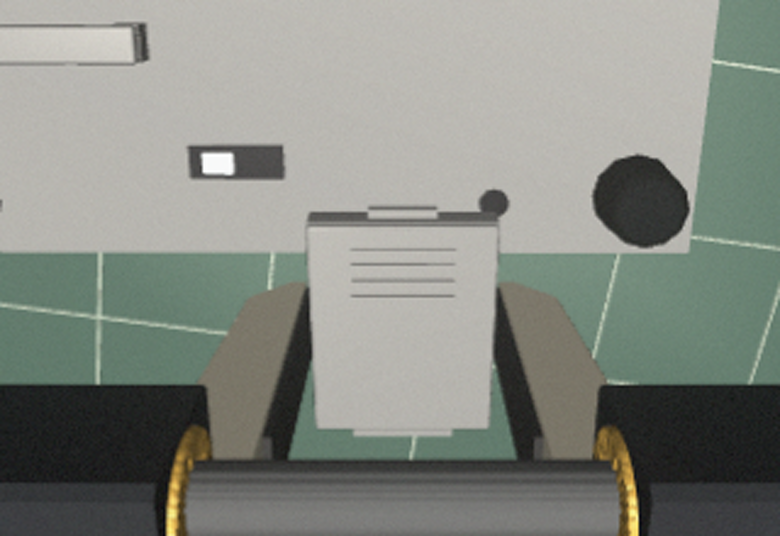

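View pics/sc1c.png

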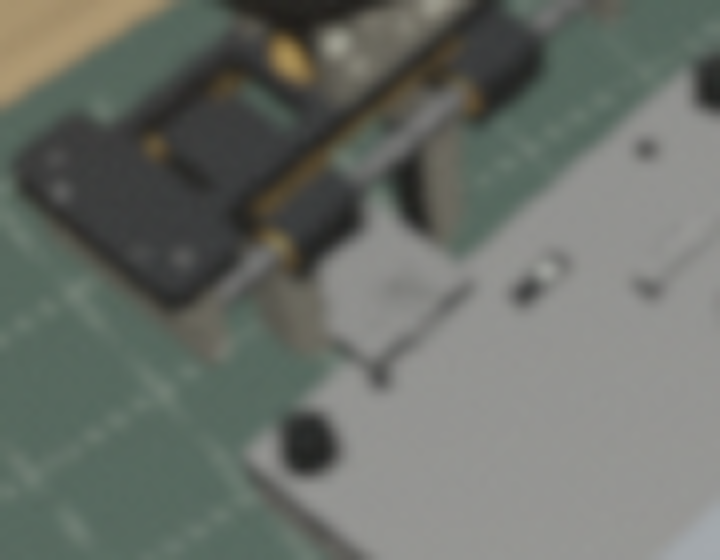

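Emit:
play_rows(
  plan=[
    {"slide":[0,0,-0.05],"roll":0,"fingers":-1},
    {"slide":[0,0,-0.05],"roll":0,"fingers":-1},
    {"slide":[0,0,-0.05],"roll":0,"fingers":-1},
    {"slide":[0,0,0],"roll":0,"fingers":-1},
  ],
)

```text
t: 14.02
tool_pos: [0.4758, -0.0377, 0.032]
orientation: [2.149, 0.151, -2.148]
force: [0.9, -0.5, 2.2]
opening: 0.0442
```

```bash
python3 look.py wr13 200,190,360,310
```

```text
14.025 [ 0.4758 -0.0377  0.032 ] [ 0.92 -0.54  2.23] 0.0442 yaw -81.95 down [ 0. -0. -1.]
```

View pics/wr13c.png

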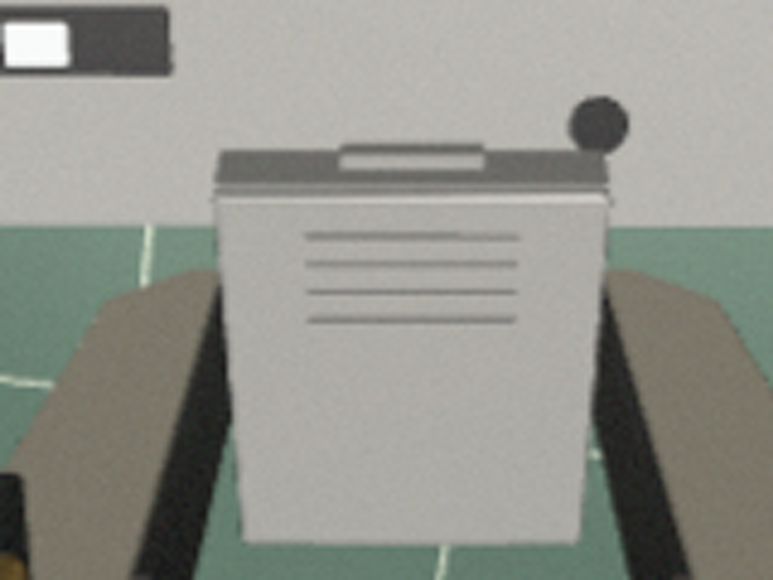

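```bash
cat >> h.py <<'E'
def coverpose(px,s):
    """px: free-left, free-right, lip-right, lip-left corners of the top face. returns tilt, centre of underside etc. in world"""
    K,D,R,t=cal('wrist',s)
    O=np.array([[.028,.022,.009],[.028,-.022,.009],[-.028,-.022,.009],[-.028,.022,.009]])
    ok,r,tv,er=cv2.solvePnPGeneric(O,np.array(px,float),K,D,flags=cv2.SOLVEPNP_ITERATIVE,reprojectionError=np.zeros(1))
    Rc=R.T@cv2.Rodrigues(r[0])[0];c=R.T@(tv[0].ravel()-t)
    X=Rc[:,0];print('tilt',np.degrees(np.arcsin(X[2])),'yaw',np.degrees(np.arctan2(X[1],X[0])),'roll',np.degrees(np.arcsin(Rc[2,1])),'err',er.ravel())
    print('under-centre',c,'tip',c+Rc@[-.035,0,0],'free',c+Rc@[.028,0,0]); return Rc,c
E
python3 - <<'E'
from h import *
s=dict(np.load('wr13.npz'));f=min(780/160,580/120)
P=lambda x,y:(200+x/f,190+y/f)
coverpose([P(217,199),P(608,203),P(583,542),P(245,542)],s)
s=dict(np.load('wr10.npz'));f=580/190;P=lambda x,y:(160+x/f,150+y/f)
coverpose([P(264,214),P(501,213),P(491,475),P(274,475)],s)
E
```

```text
tilt 15.149890282516653 yaw 8.260888438280968 roll -0.7328718952537729 err [0.34758424]
under-centre [ 0.473408   -0.03713014  0.02807798] tip [ 0.43997495 -0.04198419  0.0189309 ] free [ 0.50015445 -0.0332469   0.03539564]
tilt -0.1875141803112814 yaw 2.5323463856944075 roll -0.13782303300889326 err [0.0686797]
under-centre [ 0.61502424 -0.2789633   0.07636679] tip [ 0.58005861 -0.28050971  0.07648133] free [ 0.64299675 -0.27772618  0.07627515]
```

Emit:
play_rows(
  plan=[
    {"slide":[0,0,-0.04],"roll":0,"fingers":-1},
    {"slide":[0,0,0],"roll":0,"fingers":-1},
    {"slide":[0,0,0.5],"roll":0,"fingers":-1},
    {"slide":[0,0,1],"roll":0,"fingers":-1},
    {"slide":[0,0,0],"roll":0,"fingers":-1},
  ],
)

```text
t: 14.7
tool_pos: [0.4777, -0.0379, 0.0789]
orientation: [2.153, 0.15, -2.143]
force: [-0.3, -0.5, -0.5]
opening: 0.0441
```

```bash
python3 look.py wr14 200,190,360,310; python3 - <<'E'
from h import *
f=580/140
s=dict(np.load('wr6.npz'));P=lambda x,y:(190+x/f,180+y/f)
print(s['tool_pos'],p2w('wrist',[P(297,280),P(490,280)],.038,s))
s=dict(np.load('wr7.npz'));P=lambda x,y:(200+x/f,150+y/f)
print('pocket',p2w('wrist',[P(346,286)],.036,s),'cell top',p2w('wrist',[P(350,287)],.0367,s))
print('tips',s['tool_pos'],p2w('wrist',[P(146,405),P(561,405)],s['tool_pos'][2],s))
print('catch nose front',p2w('wrist',[P(287,170),P(352,156)],.041,s))
print('ledge top front',p2w('wrist',[P(272,445),P(474,413)],.0445,s), 'slot/face bottom',p2w('wrist',[P(272,435),P(474,403)],.0415,s))
E
```

```text
14.7 [ 0.4777 -0.0379  0.0789] [-0.28 -0.54 -0.46] 0.0441 yaw -81.94 down [ 0.005 -0.001 -1.   ]
[0.56260179 0.052794   0.03803664] [[0.57070675 0.06751766 0.038     ]
 [0.56948478 0.0399454  0.038     ]]
pocket [[0.56336161 0.05478886 0.036     ]] cell top [[0.56334259 0.05396133 0.0367    ]]
tips [0.56535187 0.05222682 0.11735853] [[0.57404618 0.08261922 0.11735853]
 [0.57138063 0.02330156 0.11735853]]
catch nose front [[0.58964519 0.06519573 0.041     ]
 [0.59188833 0.05227323 0.041     ]]
ledge top front [[0.53212209 0.07157954 0.0445    ]
 [0.53747079 0.02955395 0.0445    ]] slot/face bottom [[0.53298382 0.07170498 0.0415    ]
 [0.53836748 0.02926074 0.0415    ]]
```

View pics/wr14c.png

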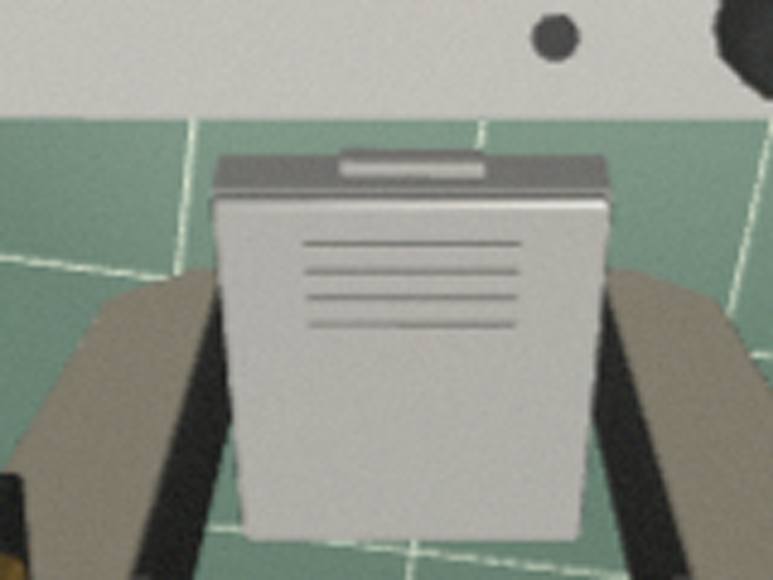

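```bash
python3 - <<'E'
from h import *
f=580/120;P=lambda x,y:(200+x/f,190+y/f)
s=dict(np.load('wr14.npz'))
coverpose([P(215,202),P(608,204),P(582,541),P(246,541)],s); print(s['tool_pos'])
s=dict(np.load('wr12.npz'));f=780/320;P=lambda x,y:(120+x/f,130+y/f)
coverpose([P(308,227),P(497,227),P(489,428),P(317,430)],s); print(s['tool_pos'])
E
```

```text
tilt 16.01433402480231 yaw 8.431214550889784 roll -0.770787721843971 err [0.21798384]
under-centre [ 0.47542096 -0.03730701  0.07515202] tip [ 0.4421428  -0.04223963  0.0654963 ] free [ 0.50204349 -0.03336092  0.0828766 ]
[ 0.4777277  -0.03793767  0.07887876]
tilt 2.1248389042738585 yaw 8.12955539194987 roll 0.5213627239104519 err [0.17433234]
under-centre [ 0.47224747 -0.03712188  0.03019942] tip [ 0.43762301 -0.04206789  0.02890173] free [ 0.49994703 -0.03316507  0.03123757]
[ 0.47598754 -0.03778553  0.03693422]
```

Emit:
play_rows(
  plan=[
    {"slide":[0.6,0.578,0],"roll":0,"fingers":-1},
    {"slide":[0.7,0.678,0],"roll":0,"fingers":-1},
    {"slide":[0.7,0.678,0],"roll":0,"fingers":-1},
    {"slide":[0.7,0.678,0],"roll":0,"fingers":-1},
    {"slide":[0.54,0.5,0],"roll":0,"fingers":-1},
    {"slide":[0,0,-0.3],"roll":0,"fingers":-1},
    {"slide":[0,0,-0.3],"roll":0,"fingers":-1},
    {"slide":[0,0,-0.2],"roll":0,"fingers":-1},
    {"slide":[0,0,0],"roll":0,"fingers":-1},
  ],
)

```text
t: 15.88
tool_pos: [0.5717, 0.0552, 0.0508]
orientation: [2.147, 0.151, -2.151]
force: [-0.2, -0.4, -0.8]
opening: 0.0438
```

```bash
python3 look.py wr15 160,150,400,330;python3 - <<'E'
from h import *
s=robot.read_state();im=snap('scene','sc2')
u=w2p('scene',[s['tool_pos']])[0];print(u);x,y=map(int,u);cv2.imwrite('pics/sc2c.png',cv2.resize(im[y-35:y+35,x-45:x+45,::-1],None,fx=8,fy=8,interpolation=cv2.INTER_CUBIC))
E
```

```text
15.875 [0.5717 0.0552 0.0508] [-0.2  -0.38 -0.79] 0.0438 yaw -81.99 down [-0.002 -0.    -1.   ]
[274.58105867 197.40822437]
```

View pics/wr15c.png

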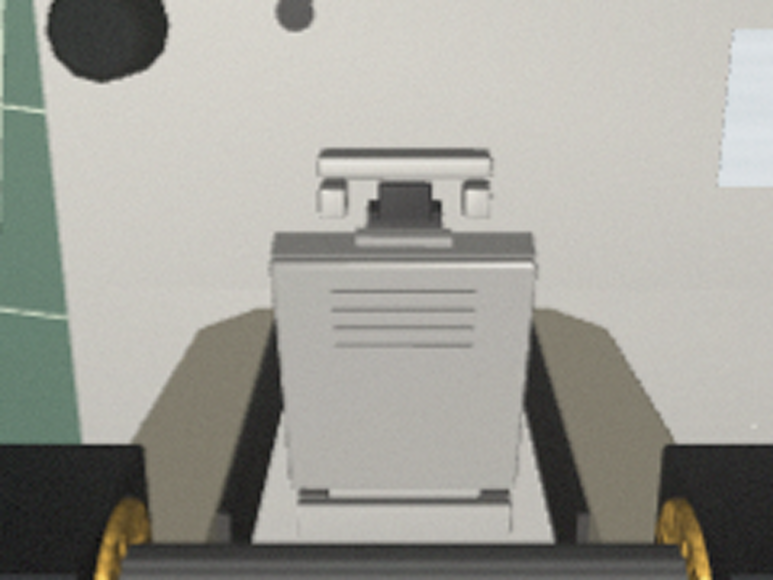

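View pics/sc2c.png

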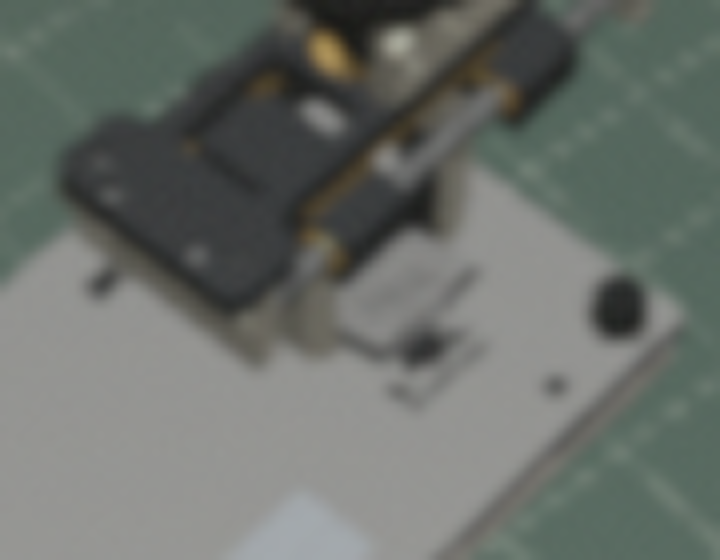

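Emit:
play_rows(
  plan=[
    {"slide":[0.13,0.02,0],"roll":0,"fingers":-1},
    {"slide":[0,0,-0.06],"roll":0,"fingers":-1},
    {"slide":[0,0,-0.06],"roll":0,"fingers":-1},
    {"slide":[0,0,0],"roll":0,"fingers":-1},
  ],
)

```text
t: 16.48
tool_pos: [0.5765, 0.0563, 0.0479]
orientation: [2.148, 0.151, -2.149]
force: [-0.6, -0.1, -0.4]
opening: 0.0438
```

```bash
python3 look.py wr16 160,150,400,330
```

```text
16.475 [0.5765 0.0563 0.0479] [-0.56 -0.11 -0.43] 0.0438 yaw -81.94 down [-0.001 -0.    -1.   ]
```

View pics/wr16c.png

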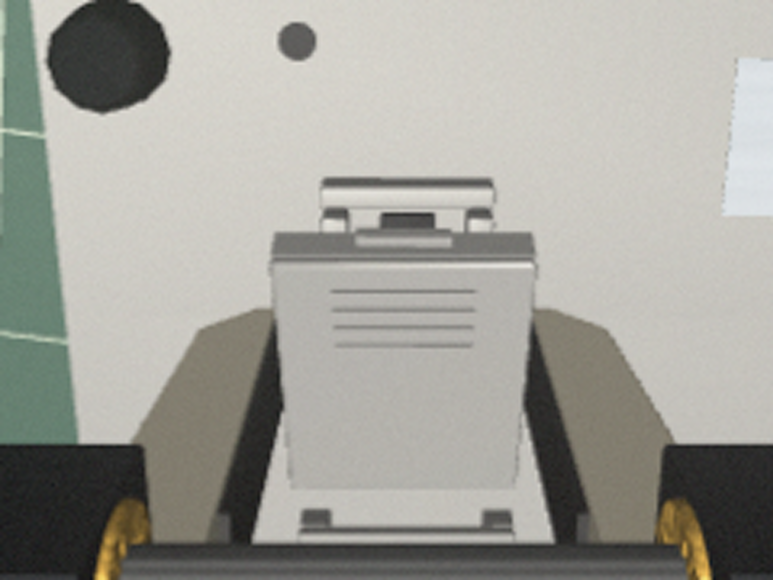

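Emit:
play_rows(
  plan=[
    {"slide":[0,0,-0.04],"roll":0,"fingers":-1},
    {"slide":[0,0,-0.04],"roll":0,"fingers":-1},
    {"slide":[0,0,0],"roll":0,"fingers":-1},
  ],
)

```text
t: 16.9
tool_pos: [0.5769, 0.0563, 0.046]
orientation: [2.149, 0.151, -2.148]
force: [1.4, -0.1, 1.5]
opening: 0.0441
```

```bash
python3 look.py wr17 160,150,400,330; python3 - <<'E'
from h import *
for i in range(3): s=robot.read_state();print(s['force'],s['wrist_torque'],s['tool_pos'])
E
```

```text
16.9 [0.5769 0.0563 0.046 ] [ 1.44 -0.15  1.49] 0.0441 yaw -81.95 down [ 0.  0. -1.]
[0.88503292 0.11606959 1.24645478] [ 0.084567   -0.06228744  0.0374258 ] [0.57692756 0.05633779 0.04602992]
[0.88503292 0.11606959 1.24645478] [ 0.084567   -0.06228744  0.0374258 ] [0.57692756 0.05633779 0.04602992]
[0.88503292 0.11606959 1.24645478] [ 0.084567   -0.06228744  0.0374258 ] [0.57692756 0.05633779 0.04602992]
```

View pics/wr17c.png

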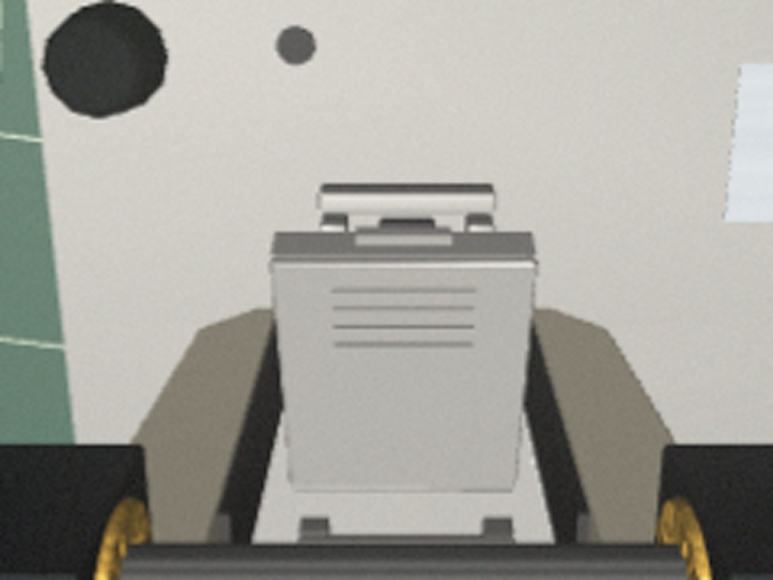

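Emit:
play_rows(
  plan=[
    {"slide":[-0.09,-0.025,0],"roll":0,"fingers":-1},
    {"slide":[-0.09,-0.015,0],"roll":0,"fingers":-1},
    {"slide":[-0.09,-0.015,0],"roll":0,"fingers":-1},
    {"slide":[-0.09,-0.015,0],"roll":0,"fingers":-1},
    {"slide":[0,0,0],"roll":0,"fingers":-1},
  ],
)

```text
t: 17.58
tool_pos: [0.5656, 0.0541, 0.0458]
orientation: [2.148, 0.151, -2.149]
force: [0.2, -0.8, 1.8]
opening: 0.0439
```

```bash
python3 look.py wr18 160,150,400,330
```

```text
17.575 [0.5656 0.0541 0.0458] [ 0.22 -0.81  1.76] 0.0439 yaw -81.95 down [-0. -0. -1.]
```

View pics/wr18c.png

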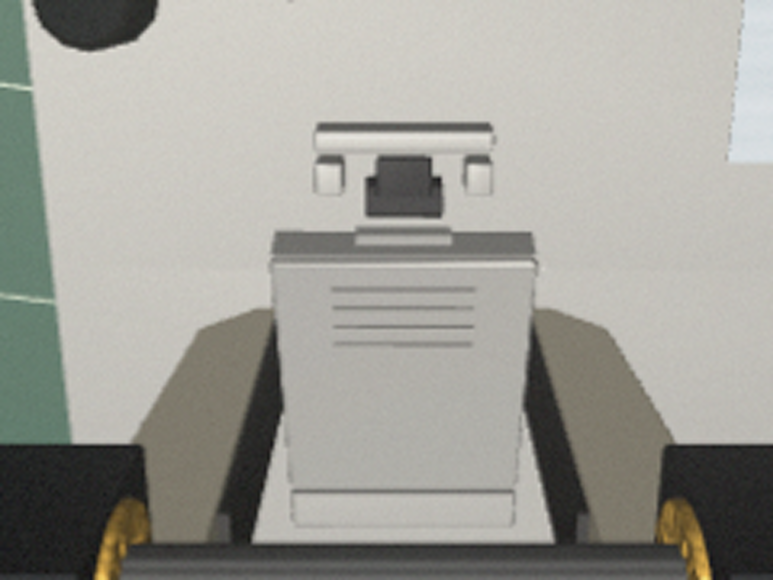

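Emit:
play_rows(
  plan=[
    {"slide":[-0.05,-0.008,0],"roll":0,"fingers":-1},
    {"slide":[0,0,-0.05],"roll":0,"fingers":-1},
    {"slide":[0,0,-0.05],"roll":0,"fingers":-1},
    {"slide":[0,0,0],"roll":0,"fingers":-1},
  ],
)

```text
t: 18.12
tool_pos: [0.5643, 0.054, 0.0426]
orientation: [2.148, 0.151, -2.149]
force: [0.1, 0.1, 1.6]
opening: 0.0436
```

```bash
python3 look.py wr19 160,150,400,330
```

```text
18.125 [0.5643 0.054  0.0426] [0.09 0.11 1.62] 0.0436 yaw -81.95 down [-0. -0. -1.]
```

View pics/wr19c.png

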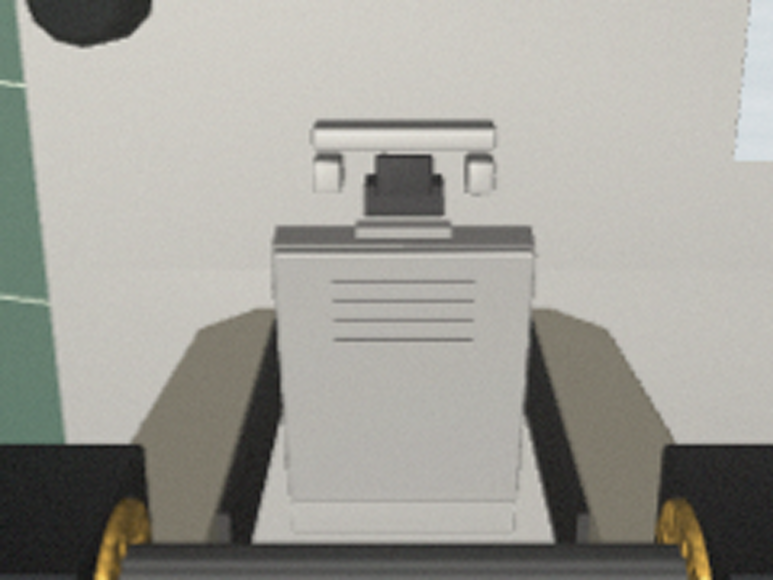

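Emit:
play_rows(
  plan=[
    {"slide":[-0.04,-0.005,-0.04],"roll":0,"fingers":-1},
    {"slide":[0,0,-0.04],"roll":0,"fingers":-1},
    {"slide":[0,0,0],"roll":0,"fingers":-1},
  ],
)

```text
t: 18.55
tool_pos: [0.5635, 0.0538, 0.0405]
orientation: [2.149, 0.151, -2.148]
force: [3.8, 1.1, 2.1]
opening: 0.0437
```

```bash
python3 look.py wr20 160,150,400,330
```

```text
18.55 [0.5635 0.0538 0.0405] [3.77 1.13 2.14] 0.0437 yaw -81.95 down [ 0.001  0.    -1.   ]
```

View pics/wr20c.png

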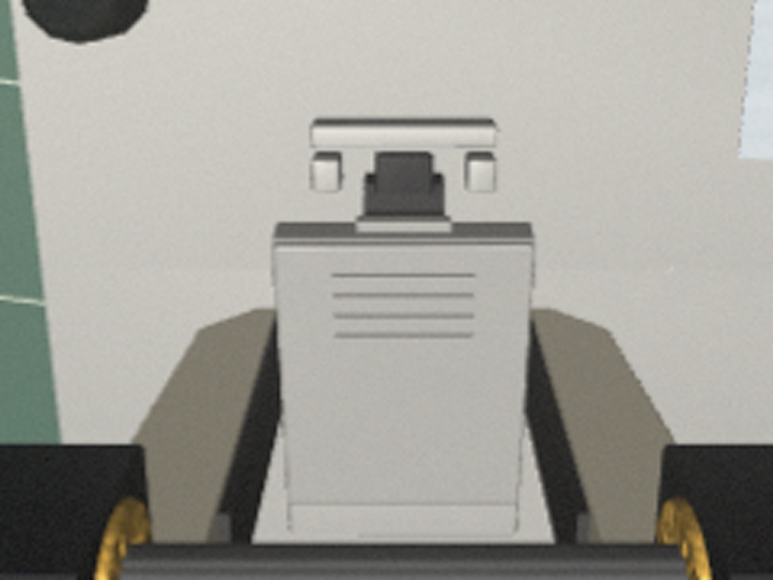

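Emit:
play_rows(
  plan=[
    {"slide":[0.02,0,-0.03],"roll":0,"fingers":-1},
    {"slide":[0,0,-0.02],"roll":0,"fingers":-1},
    {"slide":[0,0,0],"roll":0,"fingers":-1},
    {"slide":[0,0,0],"roll":0,"fingers":0.1},
    {"slide":[0,0,0],"roll":0,"fingers":0.3},
    {"slide":[0,0,0],"roll":0,"fingers":0.3},
    {"slide":[0,0,0.5],"roll":0,"fingers":0.3},
    {"slide":[0,0,1],"roll":0,"fingers":0.3},
    {"slide":[0,0,0],"roll":0,"fingers":0.3},
  ],
)

```text
t: 19.73
tool_pos: [0.5666, 0.0538, 0.0879]
orientation: [2.155, 0.151, -2.141]
force: [-0.0, -0.4, -0.1]
opening: 0.0606
```

```bash
python3 look.py wr21 180,130,380,280
```

```text
19.725 [0.5666 0.0538 0.0879] [-0.   -0.42 -0.07] 0.0606 yaw -81.94 down [ 0.006  0.    -1.   ]
```

View pics/wr21c.png

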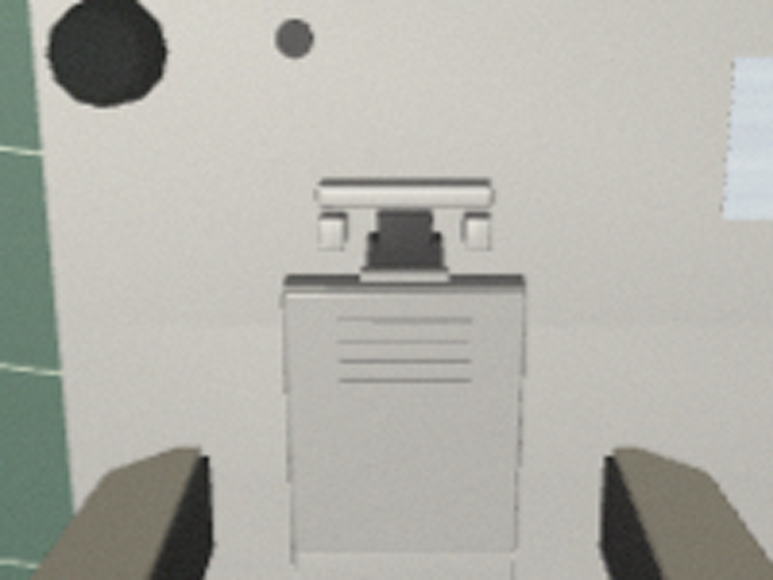

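Emit:
play_rows(
  plan=[
    {"slide":[0.23,0.04,0],"roll":0,"fingers":-1},
    {"slide":[0.22,0.04,0],"roll":0,"fingers":-1},
    {"slide":[0,0,-0.3],"roll":0,"fingers":-1},
    {"slide":[0,0,-0.3],"roll":0,"fingers":-1},
    {"slide":[0,0,-0.3],"roll":0,"fingers":-1},
    {"slide":[0,0,-0.2],"roll":0,"fingers":-1},
    {"slide":[0,0,0],"roll":0,"fingers":-1},
  ],
)

```text
t: 20.65
tool_pos: [0.5769, 0.0562, 0.0503]
orientation: [2.148, 0.151, -2.15]
force: [-0.2, 0.0, 0.6]
opening: 0.0005
```

```bash
python3 look.py wr22 180,130,380,280
```

```text
20.65 [0.5769 0.0562 0.0503] [-0.21  0.04  0.64] 0.0005 yaw -81.95 down [-0.001 -0.    -1.   ]
```

View pics/wr22c.png

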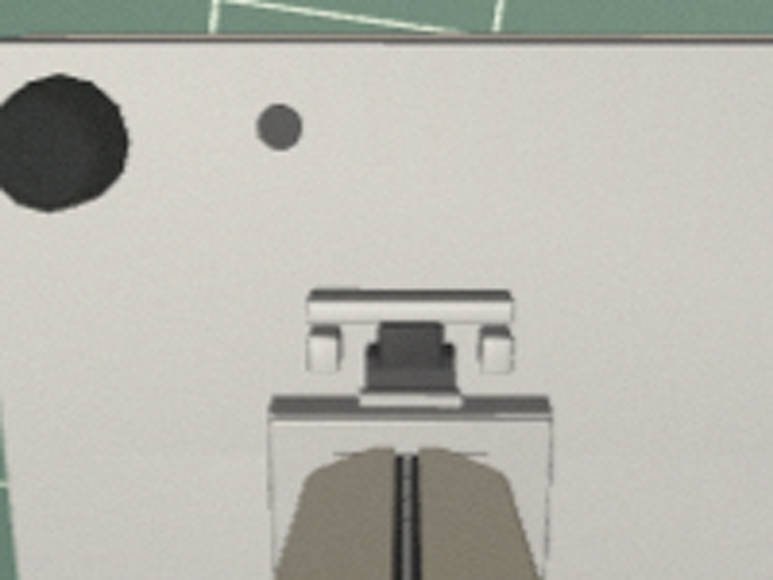

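Emit:
play_rows(
  plan=[
    {"slide":[0.14,0.02,0.05],"roll":0,"fingers":-1},
    {"slide":[0,0,-0.08],"roll":0,"fingers":-1},
    {"slide":[0,0,-0.05],"roll":0,"fingers":-1},
    {"slide":[0,0,-0.05],"roll":0,"fingers":-1},
    {"slide":[0,0,-0.05],"roll":0,"fingers":-1},
    {"slide":[0,0,0],"roll":0,"fingers":-1},
  ],
)

```text
t: 21.45
tool_pos: [0.5814, 0.0568, 0.0453]
orientation: [2.148, 0.151, -2.149]
force: [0.0, 0.4, 0.7]
opening: 0.0005
```

```bash
python3 look.py wr23 180,130,380,280
```

```text
21.45 [0.5814 0.0568 0.0453] [0.03 0.37 0.65] 0.0005 yaw -81.95 down [-0.  0. -1.]
```

View pics/wr23c.png

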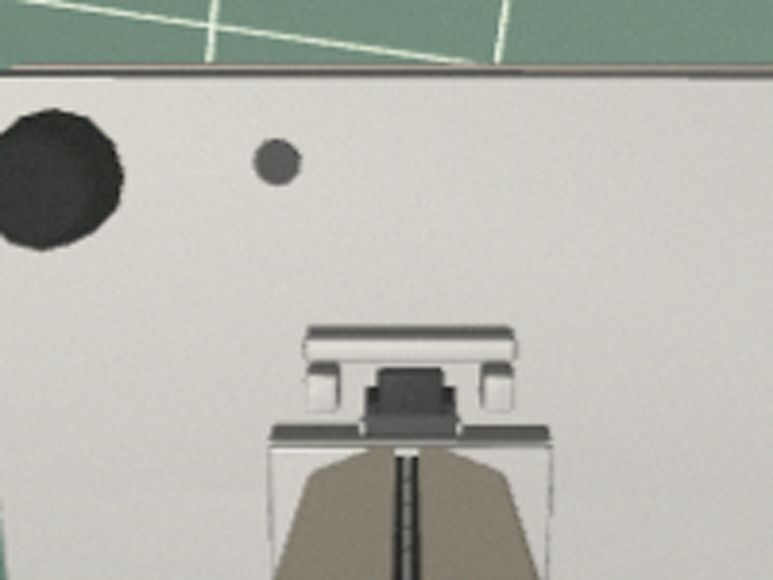

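The ridge has gone under the nose and the force has dropped. I'll press a little more to confirm, then withdraw.

Emit:
play_rows(
  plan=[
    {"slide":[0,0,-0.04],"roll":0,"fingers":-1},
    {"slide":[0,0,0],"roll":0,"fingers":-1},
  ],
)

```text
t: 21.75
tool_pos: [0.5814, 0.0568, 0.0453]
orientation: [2.148, 0.151, -2.149]
force: [-4.6, -0.3, 9.9]
opening: 0.0008
```

Emit:
play_rows(
  plan=[
    {"slide":[0,0,0.4],"roll":0,"fingers":-1},
    {"slide":[0,0,1],"roll":0,"fingers":-1},
    {"slide":[-0.5,0,1],"roll":0,"fingers":0},
    {"slide":[-0.5,0,0.5],"roll":0,"fingers":0.5},
    {"slide":[0,0,0],"roll":0,"fingers":0.5},
  ],
)

```text
t: 22.38
tool_pos: [0.5522, 0.0569, 0.1332]
orientation: [2.152, 0.151, -2.145]
force: [0.3, 0.1, -0.4]
opening: 0.0256
```

```bash
python3 look.py wr24 180,100,380,250; python3 - <<'E'
from h import *
s=dict(np.load('wr24.npz'))
n=np.array([np.cos(np.radians(8)),np.sin(np.radians(8))]);m=np.array([-n[1],n[0]]);p=np.array([.5633,.0540+.0008])
f=580/150
for c in [(.0275,.022),(.0275,-.022),(-.0285,-.022),(-.0285,.022)]:
    q=p+n*c[0]+m*c[1]; u=w2p('wrist',[[q[0],q[1],.045]],s)[0]; print(c,(u-[180,100])*f)
E
```

```text
22.375 [0.5522 0.0569 0.1332] [ 0.34  0.07 -0.43] 0.0256 yaw -81.94 down [ 0.003  0.    -1.   ]
(0.0275, 0.022) [326.58790221 272.96195426]
(0.0275, -0.022) [529.29735008 273.0487295 ]
(-0.0285, -0.022) [521.7349893  513.93221068]
(-0.0285, 0.022) [331.17718089 513.89978756]
```

View pics/wr24c.png

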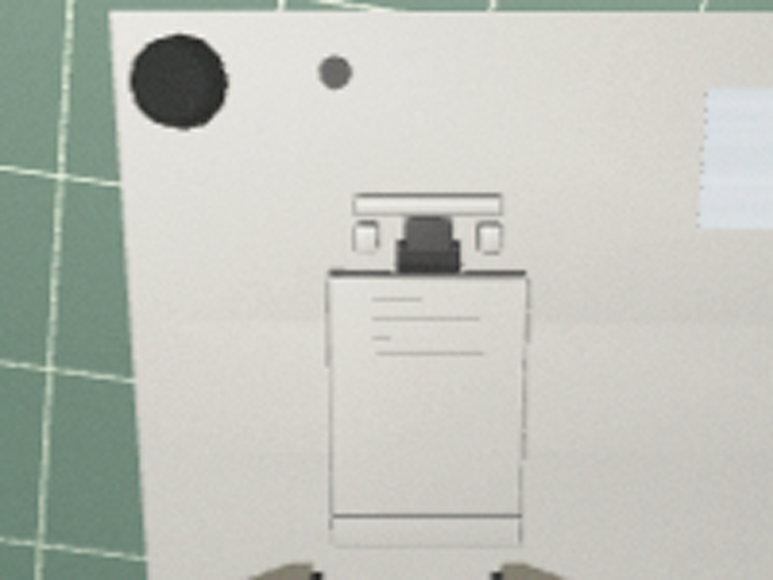

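Shut: the cover's corners are within 4 px of the predicted closed pose, and the ridge is under the catch. A last look at the surroundings, then hand in.

```bash
python3 - <<'E'
from h import *
a=cv2.imread('pics/scene0.png');b=snap('scene','scE')[:,:,::-1]
d=(cv2.absdiff(a,b).max(2)>40).astype(np.uint8);n,l,s,c=cv2.connectedComponentsWithStats(cv2.dilate(d,np.ones((5,5))))
print([list(x) for x in s[1:] if x[4]>40])
snap('top','topE')
E
```

```text
[[np.int32(72), np.int32(0), np.int32(51), np.int32(47), np.int32(1282)], [np.int32(136), np.int32(0), np.int32(27), np.int32(11), np.int32(216)], [np.int32(145), np.int32(0), np.int32(174), np.int32(181), np.int32(14023)], [np.int32(269), np.int32(194), np.int32(8), np.int32(10), np.int32(53)], [np.int32(160), np.int32(283), np.int32(31), np.int32(31), np.int32(640)]]
```

View pics/scE.png

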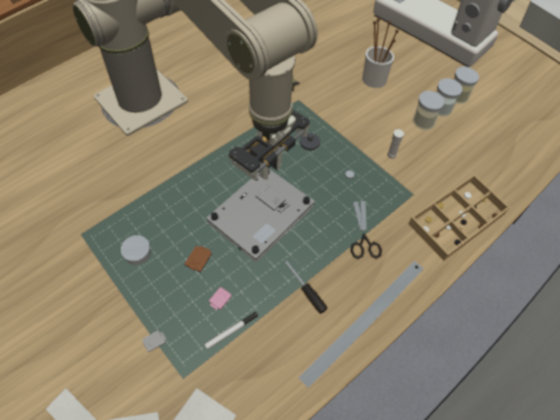

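In the scene view only the arm, the cell and the cover's old spot (160–190, 283–314) have changed; everything else is where it was.

```bash
python3 -c "
from plant import robot
print(robot.close_job(), robot.read_state()['t'])"
```

```text
the job is handed in; nothing more can be done
the job is handed in; nothing more can be done
```

The new cell is home in the pocket, and the cover is hooked under the ledge and clicked shut. I handed the job in at about 22.5 s of the 48 s allowed.

- **Cell:** I slid it flat across the plate between nearly shut fingers until it dropped in. The wrist picture showed it evenly inside the pocket.
- **Cover:** I took the larger grey one. The moves cannot tilt the tool, so I pressed the cover's free end on the plate's robot-side edge to turn it about 16° in the pads. Then I slid the lip under the ledge until the body met it, lowered and released it, and pressed the free end with shut fingers.
- **Shut check:** After the click, a further press met a firm stop at 9.9 N at the cover's shut height. The last wrist picture shows the ridge under the catch, and the corners within about 4 px of the predicted shut pose.
- **Surroundings:** The before-and-after scene comparison shows only the arm, the cell and the cover changed. Part of the weight is hidden behind the gripper in that last view.

**What disagreed or went wrong:**
- Camera positions ran about 1 mm high in y, which I corrected for.
- The cover slipped 1–2 mm up in the pads while being tilted.
- The first move call was refused for missing fields and moved nothing.

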